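# Change the roller in the sloping checking cradle

### The job

The black-capped roller in the sloping cradle of the checking stand has been checked: lay it in the middle of the empty green saddle. Then lay the yellow-capped roller from the blue saddle in the sloping cradle, its lower axle end up against the orange stop. Lower each roller until it bears on its V-groove and pause a moment before you let go of it, and leave everything else where it is.

Things in the scene. Friction and masses are not known exactly. Their poses are not given: they have to be found in the camera images.
- roller_old_center (a point): Aluminium-tube conveyor roller, tube 40 mm diameter x 140 mm, with a 12 mm diameter x 10 mm axle stub at each end (160 mm over all, about 0.25 to 0.5 kg), black end caps. The point is its centre; its x axis runs along the roller (either end may lead; it may be turned any way about x). It starts in the sloping cradle, within 2 mm of the orange stop.
- roller_new_center (a point): Aluminium-tube conveyor roller, tube 40 mm diameter x 140 mm, with a 12 mm diameter x 10 mm axle stub at each end (160 mm over all, about 0.25 to 0.5 kg), yellow end caps. The point is its centre; its x axis runs along the roller (either end may lead; it may be turned any way about x). It starts level in the blue saddle, within 8 mm of its middle.
- cradle_seat (a point): Sloping V-cradle on the checking stand, fixed. The point is where the centre of a roller lies that is seated against the stop, 110 mm above the table; x runs up along the groove, rising 30 degrees away from the robot, y level, z square to the groove, upward. A roller left short of the stop does not reliably slide down by itself.
- cradle: The cradle's metal (same origin and axes as its seat point): plate 80 mm wide, top 40 mm below the roller's axis, with two 90-degree V-blocks, 28 mm thick, centred 52 mm either side of the middle (76 mm clear between for the fingers), 67 mm wide, tops 3 mm below the roller's axis.
- stop_face (a point): Centre of the orange stop's face, on the roller's axis, 80 mm down-slope of the seat point; the axle end comes to rest against it. The stop stands square across the low end, 44 mm wide, 8 mm thick, reaching 10 mm above the axis. Axes as the cradle's.
- stand: Grey base of the checking stand, 220 x 120 mm, fixed; origin under its centre, straight below the seat point, x level towards the cradle's high end. A gauge post (radius 8 mm, 192 mm tall, 50 mm dial near its top) stands at x = 92, y = 48 mm.
- saddle_out_seat (a point): Fixed saddle: wooden base 150 x 90 x 10 mm, two green plastic 90-degree V-blocks, 28 mm thick, centred 52 mm either side of the middle (76 mm clear between for the fingers), 67 mm wide, tops 47 mm above the table. The point is where a seated roller's centre lies, 50 mm above the table; x along the level groove, z up. Empty at the start: the checked roller goes here.
- saddle_in_seat (a point): Fixed saddle: wooden base 150 x 90 x 10 mm, two blue plastic 90-degree V-blocks, 28 mm thick, centred 52 mm either side of the middle (76 mm clear between for the fingers), 67 mm wide, tops 47 mm above the table. The point is where a seated roller's centre lies, 50 mm above the table; x along the level groove, z up. It holds the yellow-capped roller at the start.
- saddle_hold_seat (a point): Fixed saddle: wooden base 150 x 90 x 10 mm, two red plastic 90-degree V-blocks, 28 mm thick, centred 52 mm either side of the middle (76 mm clear between for the fingers), 67 mm wide, tops 47 mm above the table. The point is where a seated roller's centre lies, 50 mm above the table; x along the level groove, z up. It holds a red-capped roller that stays there. 
- roller_hold_center (a point): Aluminium-tube conveyor roller, tube 40 mm diameter x 140 mm, with a 12 mm diameter x 10 mm axle stub at each end (160 mm over all, about 0.25 to 0.5 kg), red end caps. The point is its centre; its x axis runs along the roller (either end may lead; it may be turned any way about x). Lies in the red saddle; leave it there.
- oil_bottle: Bystander: white oil bottle, diameter 56 mm, 150 mm tall, loose. Origin under its centre.
- carton_small: Bystander: cardboard carton 50 x 80 x 100 mm (x, y, tall), loose. Origin under its centre.
- carton_tall: Bystander: cardboard carton 90 x 120 x 150 mm (x, y, tall), loose. Origin under its centre.
- wrench: Bystander: steel wrench 170 mm long, lying flat along its x axis, loose.
- tape_roll: Bystander: amber roll of tape lying flat, diameter 100 mm, 48 mm high, loose. Origin under its centre.

How it is judged (in metres and radians):
On the way, in this order (a step that is already met when the one before it is completed fails the run):
1. the black-capped roller rests in the green saddle's groove (centre within 15 mm along, 5 mm across and in height, within 5 degrees of the groove) while the fingers still hold it (x of roller_old_center in the frame of saddle_out_seat between -0.015 and 0.015 m and y of roller_old_center in the frame of saddle_out_seat between -0.005 and 0.005 m and z of roller_old_center in the frame of saddle_out_seat between -0.005 and 0.005 m and angle between the x axis of roller_old_center and the x axis of saddle_out_seat, either way round below 0.09 rad and contact force between the fingers and roller_old above 0.5 N and contact force between roller_old and saddle_out above 0.3 N), for 0.1 s.
2. the yellow-capped roller rests in the sloping groove (up to 15 mm short of the stop, 5 mm across and in height, within 5 degrees) while the fingers still hold it (x of roller_new_center in the frame of cradle_seat between -0.004 and 0.015 m and y of roller_new_center in the frame of cradle_seat between -0.005 and 0.005 m and z of roller_new_center in the frame of cradle_seat between -0.005 and 0.005 m and angle between the x axis of roller_new_center and the x axis of cradle_seat, either way round below 0.09 rad and contact force between the fingers and roller_new above 0.5 N and contact force between roller_new and cradle above 0.3 N), for 0.1 s.
At the end, for the whole second after the job is handed in: Black-capped roller lies in the green saddle (within 15 mm of the middle along it, 5 mm across and in height, 5 degrees); yellow-capped roller lies so in the sloping cradle, its axle end within 4 mm of the orange stop; both released and at rest (x of roller_old_center in the frame of saddle_out_seat between -0.015 and 0.015 m and y of roller_old_center in the frame of saddle_out_seat between -0.005 and 0.005 m and z of roller_old_center in the frame of saddle_out_seat between -0.005 and 0.005 m and angle between the x axis of roller_old_center and the x axis of saddle_out_seat, either way round below 0.09 rad and x of roller_new_center in the frame of cradle_seat between -0.004 and 0.004 m and y of roller_new_center in the frame of cradle_seat between -0.005 and 0.005 m and z of roller_new_center in the frame of cradle_seat between -0.005 and 0.005 m and angle between the x axis of roller_new_center and the x axis of cradle_seat, either way round below 0.09 rad and linear speed of each of roller_old, roller_new below 0.02 m/s and angular speed of each of roller_old, roller_new below 0.3 rad/s and contact force between the fingers and roller_old below 0.1 N and contact force between the fingers and roller_new below 0.1 N); the robot touches nothing.
It fails at once if the bottle, a carton, the wrench or the tape roll is moved by more than 25 mm (distance of any of oil_bottle, carton_small, carton_tall, wrench, tape_roll from where it was at the start of the episode above 0.025 m).
It fails at once if the bottle, a carton, the wrench or the tape roll is tipped by more than 0.3 rad (angle between any of oil_bottle, carton_small, carton_tall, wrench, tape_roll's own z axis and vertical above 0.3 rad).
It fails at once if the red-capped roller is moved by more than 15 mm (distance of roller_hold_center from where it was at the start of the episode above 0.015 m).
It also fails if it takes over 72 s, if anything falls off the work surface, if the arm or the gripper's body presses on something with over 40 N, if the wrist force passes 120 N, or if a joint passes its speed limit or range.

### The arm

A 6-joint arm with a two-finger parallel gripper is mounted at the origin on the work surface. World frame = base frame: x ahead of the robot, y to its left, z up, the work surface at z = 0. Lengths are in m, angles in degrees, forces in N, time in s.
With the tool pointing down it reaches from about 0.35 to 0.875 m from the base axis. Payload 4.2 kg.
Tool frame: the origin (TCP) lies at the very end of the fingers, on their centre line; the grasp point (between the pads) lies r.pinch_z behind it (r.pinch_z is the distance from the TCP to the grasp point, in m); y points along the fingers, z is the direction in which the jaws open and shut, and the axes are right-handed (so a half turn about y gives the same grasp; the last joint's range is limited). The gripper opens to 87 mm and grips with 3 to 60 N. Pads are 19 mm wide; open, the fingers measure 117 mm over their backs; the gripper's body (75 mm by 190 mm) begins 51 mm behind the grasp point.
Start: joints at [88.728, 22.042, 0.453, 0, -68.411, -14.817], TCP at [0.173, 0.601, 0.196] pointing down, gripper open.
Joint ranges: [-179.83, 179.83], [-69.29, 118.12], [-61.27, 80.66], [-181.25, 117.63], [-171.15, -9.14], [-177.46, 177.46]. Speed limits (degrees/s): [159.86, 159.86, 180, 180, 180, 180].

### API

Orientations are given as a 3x3 rotation matrix whose columns are the frame's x, y, z axes.
In Python, from station import sense, capture, camera_params, r gives the robot as it stands.
- The arm moves only by the tool move_arm, never from a script. Its argument "increments" is text: rows parted by semicolons, each of 7 numbers parted by spaces: the closure, from -1 (fully open) to 1 (shut), so that 0 is half open, then the shift along the tool's x, y, z in m, then the turn, a rotation vector about the tool's x, y, z in rad. In form: hand x y z wx wy wz; .... A call has 1 to 8 rows; each row is the pose to reach, as a shift and turn from the pose commanded when the call began, along the tool's axes at that moment; what a row does not reach only later rows make up. A row lasts 1/10 s, in which the tool goes at most 50 mm and 8.59 degrees, less where a joint would pass 70% of its speed; a pose out of reach is approached as far as the arm can. A call with a gripper value outside its range is refused whole. The fingers move at their own pace and stop on an object; the grip force is fixed at half the most. Time passes only in rows, so rows that repeat a pose let the fingers close. It gives the time, the measured TCP pose, the force and the opening at its end, in the units of the state.
- sense(): the state, without advancing time (a new reading comes with each control period).
- capture(name): name is "side" or "top"; returns (picture, depth): 480x640x3 uint8, red, green, blue; 480x640 float32, m along the optical axis (not along the pixel's ray), 0 where there is no reading.
- camera_params(name): a dict with "fx", "fy", "cx", "cy" (pixels), "xyz" and "orientation" of the camera in the world. Camera axes: x right, y down, z forward; pixel columns grow to the right and rows downward; lengths in m; the calibration is good to about 2 mm. A picture is of the moment at which its call begins. camera_params takes no time and is no camera call.
- r.finish_job(): hands the job in, once; it reports no verdict.
The state is a dict: "time_s": time; "joints": joint angles; "joint_velocities": joint speeds; "effort": joint torques, N m; "tcp_pos": TCP position; "ee_rot": TCP orientation; "wrist_force": force on the tool from outside, world axes, zero at the start; "moment": the same for the moment, N m; "gripper_width": opening from 0.0 (shut) to 1.0 (fully open).
Only numpy, scipy, OpenCV 4.12 (cv2) and the standard library are available. Lean on these libraries where they do the work, as an engineer would, in place of code of your own. Each camera call takes 0.05 s, during which the arm holds its last target.

## Working session

There is one attempt and no reset: what is moved stays moved. The work goes in short steps, Python scripts to look and compute and a tool call to move; the robot and the scene stay as the last step left them, time stands still between calls to the robot, and variables do not carry over. Pictures are saved under pics/ and viewed, and the job is handed in when it is done.

Besides the shell and the picture viewer there is one more tool, called by a JSON object that holds its "api" and its "payload", one argument or row to a line. move_arm: Moves the arm, as the interface text tells. Its arguments: {"type":"object","properties":{"increments":{"type":"string"}},"required":["increments"]}

```bash
ls; mkdir -p pics
cat > a.py <<'E'
from station import sense,capture,camera_params,r
import cv2,numpy as np,pickle
s=sense(); print(s); print(r.pinch_z)
for n in ("side","top"):
    p,d=capture(n); cv2.imwrite(f"pics/{n}0.png",p[:,:,::-1]); np.savez(f"{n}0.npz",p=p,d=d)
    c=camera_params(n); print(n,c)
E
python3 a.py
```

```text
pics
{'time_s': 0.0, 'joints': array([ 8.87296675e+01,  2.20918053e+01,  3.81005864e-01, -3.02329393e-02,
       -6.84106683e+01, -1.48162874e+01]), 'joint_velocities': array([ 0.10817059,  0.04882247,  0.05331865,  0.07886915, -0.00338998,
        0.1128777 ]), 'effort': array([-6.95388881e-04, -3.90670896e+01,  1.87398702e+01,  4.21993509e+00,
        1.07351015e-02, -2.10726162e-04]), 'tcp_pos': array([0.17297911, 0.59990928, 0.19535381]), 'ee_rot': array([[-9.60789946e-01, -5.37524337e-04, -2.77276740e-01],
       [ 2.77277253e-01, -2.10856551e-03, -9.60787635e-01],
       [-6.82094353e-05, -9.99997633e-01,  2.17493181e-03]]), 'wrist_force': array([0.34081882, 1.26836115, 0.67143693]), 'moment': array([-0.02347231, -0.00687184,  0.0556567 ]), 'gripper_width': 1.002410572097413}
0.0187
side {'fx': 451.00839327632616, 'fy': 451.00839327632616, 'cx': 324.1649497555716, 'cy': 243.28966154251174, 'xyz': array([0.09831063, 0.47349432, 0.69629108]), 'orientation': array([[-0.7424676 , -0.43246053,  0.51158553],
       [-0.66988021,  0.48107203, -0.56553533],
       [-0.00153778, -0.76259268, -0.64687714]])}
top {'fx': 444.92395389145076, 'fy': 444.92395389145076, 'cx': 317.389225937988, 'cy': 245.52944812745207, 'xyz': array([ 0.40865842, -0.01042162,  0.95380797]), 'orientation': array([[-0.01388963, -0.98559543,  0.16854886],
       [-0.99975479,  0.01078143, -0.01934218],
       [ 0.01724637, -0.16877619, -0.98550351]])}
```

View pics/side0.png

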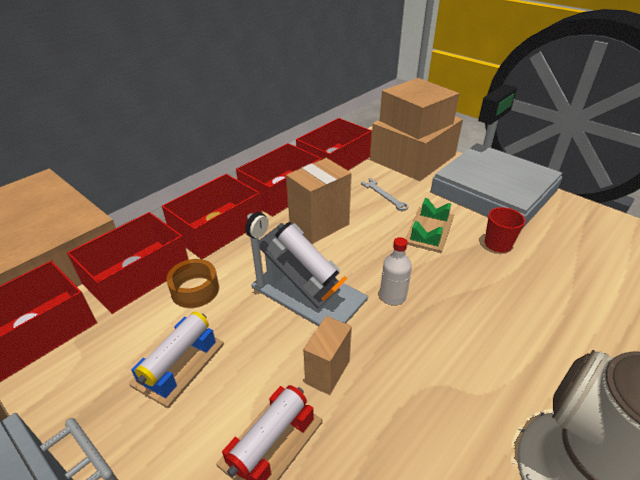

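View pics/top0.png

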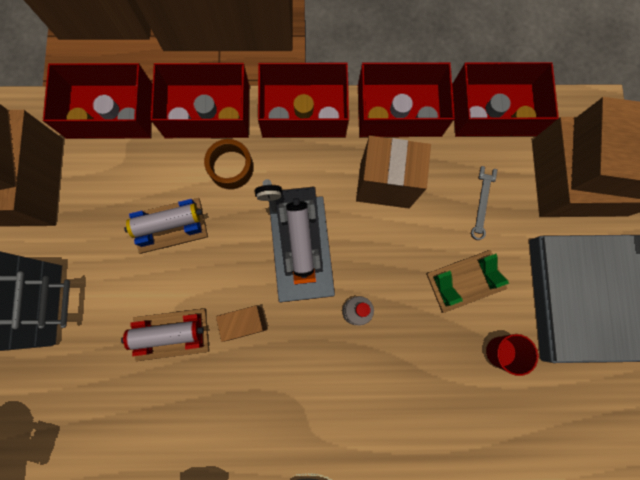

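The overview shows the stand at top-view (302,240), the yellow roller at (163,221), the green saddle at (467,280), the red roller at (163,334), the bottle at (358,310) and the small carton at (242,322). Next I measure positions from depth and colour.

```bash
cat > h.py <<'E'
import numpy as np,cv2
from station import camera_params
from scipy.optimize import least_squares
def cloud(n,d):
    c=camera_params(n); v,u=np.mgrid[:480,:640]
    P=np.stack([(u-c['cx'])/c['fx']*d,(v-c['cy'])/c['fy']*d,d],-1)
    return P@c['orientation'].T+c['xyz']
def pix(n,X):
    c=camera_params(n); q=(np.asarray(X)-c['xyz'])@c['orientation']
    return q[...,0]/q[...,2]*c['fx']+c['cx'],q[...,1]/q[...,2]*c['fy']+c['cy']
def load(n,k=0):
    z=np.load(f"{n}{k}.npz"); return z['p'],z['d']
def hsv(p): return cv2.cvtColor(p,cv2.COLOR_RGB2HSV).astype(int)
def hue(p,lo,hi,s=120,v=40):
    h=hsv(p); return (h[...,0]>=lo)&(h[...,0]<=hi)&(h[...,1]>=s)&(h[...,2]>=v)
def cyl(P,x0,R=0.02):
    # axis point a + direction (yaw, pitch)
    m=P.mean(0)
    def f(q):
        d=np.array([np.cos(q[2])*np.cos(q[3]),np.sin(q[2])*np.cos(q[3]),np.sin(q[3])])
        e1=np.array([-np.sin(q[2]),np.cos(q[2]),0]); e2=np.cross(d,e1)
        w=P-(m+q[0]*e1+q[1]*e2)
        return np.linalg.norm(w-np.outer(w@d,d),axis=1)-R
    s=least_squares(f,[0,-0.015,x0[0],x0[1]],loss='soft_l1',f_scale=0.001)
    q=s.x; d=np.array([np.cos(q[2])*np.cos(q[3]),np.sin(q[2])*np.cos(q[3]),np.sin(q[3])])
    e1=np.array([-np.sin(q[2]),np.cos(q[2]),0]); e2=np.cross(d,e1)
    a=m+q[0]*e1+q[1]*e2; t=(P-a)@d
    return a,d,q[2:],(t.min(),t.max(),np.percentile(t,[1,99])),np.sqrt(np.mean(f(q)**2))
E
cat > b.py <<'E'
from h import *
np.set_printoptions(precision=4,suppress=True)
for n in ("top","side"):
    p,d=load(n); X=cloud(n,d)
    def box(m,name):
        Q=X[m]; 
        rect=cv2.minAreaRect((Q[:,:2]*1000).astype(np.float32)); print(n,name,len(Q),rect,'z',np.percentile(Q[:,2],[2,50,98]))
    def near(x,y,r): return np.hypot(X[...,0]-x,X[...,1]-y)<r
    tbl=X[300:470,200:450].reshape(-1,3) if n=='top' else X[380:460,340:480].reshape(-1,3)
    print(n,'table z',np.percentile(tbl[:,2],[5,50,95]))
    g=hue(p,45,85)&(d>0)&(X[...,2]>0.012)&(X[...,0]<0.7)&(X[...,2]<.06); box(g,'green')
    b=hue(p,100,125)&(d>0)&(X[...,2]>0.012)&(X[...,2]<.06)&(X[...,0]<.8); box(b,'blue')
    o=hue(p,5,16,200,120)&(d>0)&near(0.37,0.02,.1)&(X[...,2]>.03); 
    box(o,'orange')
    h=hsv(p)
    def rol(x,y,z0,x0,name,zr):
        m=(d>0)&(h[...,1]<60)&(h[...,2]>120)&near(x,y,.09)&(X[...,2]>zr[0])&(X[...,2]<zr[1])
        m=cv2.erode(m.astype(np.uint8),np.ones((3,3)))>0
        print(n,name,m.sum(),*cyl(X[m],x0))
    import sys
    for nm,u,v in (("old",302,240),("new",163,221),("hold",163,334)):
        if n=='top': print(nm,X[v,u])
E
python3 b.py
```

```text
top table z [-0.0031 -0.0002  0.0248]
top green 898 ((490.89825439453125, -346.50579833984375), (66.51026916503906, 131.58676147460938), 19.456377029418945) z [0.0152 0.0374 0.0488]
top blue 410 ((618.649169921875, 290.7510986328125), (67.02821350097656, 131.00645446777344), 13.666234970092773) z [0.0147 0.0451 0.0496]Traceback (most recent call last):
  File "b.py", line 14, in <module>
    box(o,'orange')
    ~~~^^^^^^^^^^^^
  File "b.py", line 7, in box
    rect=cv2.minAreaRect((Q[:,:2]*1000).astype(np.float32)); print(n,name,len(Q),rect,'z',np.percentile(Q[:,2],[2,50,98]))
                                                                                          ~~~~~~~~~~~~~^^^^^^^^^^^^^^^^^^
    return _quantile_unchecked(
        a, q, axis, out, overwrite_input, method, keepdims, weights)
    return _ureduce(a,
                    func=_quantile_ureduce_func,
    ...<5 lines>...
                    overwrite_input=overwrite_input,
                    method=method)
    r = func(a, **kwargs)
    result = _quantile(arr,
                       quantiles=q,
    ...<2 lines>...
                       out=out,
                       weights=wgt)
    slices_having_nans = np.isnan(arr[-1, ...])
                                  ~~~^^^^^^^^^
IndexError: index -1 is out of bounds for axis 0 with size 0
```

```bash
cat > c.py <<'E'
import re
s=open('b.py').read()
s=s.replace("near(0.37,0.02,.1)&(X[...,2]>.03)","near(0.48,0.02,.08)&(X[...,2]>.03)")
s=s[:s.index("    import sys")]+"""
    rol(.585,.023,0,(0.0,np.radians(30)),'old',(.06,.2))
    rol(.62,.29,0,(np.radians(103.7),0),'new',(.035,.09))
    rol(.42,.29,0,(np.radians(100),0),'hold',(.035,.09))
"""
open('b.py','w').write(s)
E
python3 c.py; python3 b.py
python3 - <<'E'
from h import *
p,d=load('top');X=cloud('top',d)
for u,v in ((302,240),(163,221),(300,206),(304,280),(268,190),(330,290)): print(u,v,X[v,u],hsv(p)[v,u])
E
```

```text
top table z [-0.0031 -0.0002  0.0248]
top green 898 ((490.89825439453125, -346.50579833984375), (66.51026916503906, 131.58676147460938), 19.456377029418945) z [0.0152 0.0374 0.0488]
top blue 410 ((618.649169921875, 290.7510986328125), (67.02821350097656, 131.00645446777344), 13.666234970092773) z [0.0147 0.0451 0.0496]
top orange 82 ((489.4589538574219, -1.0350761413574219), (7.5757904052734375, 41.6655387878418), 5.947294235229492) z [0.0731 0.0767 0.0802]
top old 554 [0.5697 0.0074 0.1122] [0.8547 0.1359 0.5011] [0.1577 0.5249] (np.float64(-0.06149756823834047), np.float64(0.10585381862398886), array([-0.0606,  0.1048])) 0.0054677370831329895
top new 585 [0.6199 0.2893 0.0496] [-0.2293  0.9733 -0.0028] [ 1.8022 -0.0028] (np.float64(-0.058274134692235594), np.float64(0.060112238836488474), array([-0.0571,  0.0583])) 0.0015044446447405307
top hold 693 [0.3874 0.2817 0.0496] [-0.1117  0.9937 -0.0014] [ 1.6827 -0.0014] (np.float64(-0.059141598434149734), np.float64(0.05864576896335126), array([-0.0584,  0.0575])) 0.0015334005390871819
side table z [-0.0021 -0.0001  0.0018]
side green 8
[... 645 characters left out ...]
   0.972   0.0011] [1.808  0.0011] (np.float64(-0.06270445915317167), np.float64(0.057107297144105076), array([-0.0602,  0.0558])) 0.001131915927563057
side hold 1881 [0.385  0.2863 0.0497] [-0.1122  0.9937  0.0014] [1.6832 0.0014] (np.float64(-0.06407159180526355), np.float64(0.05640787524028403), array([-0.062 ,  0.0551])) 0.00097392191547656
302 240 [0.56056969 0.00223537 0.12921276] [171  19 135]
163 221 [0.61417289 0.28469136 0.06734631] [172  18 155]
300 206 [0.61811856 0.00489995 0.16121801] [30 36  7]
304 280 [ 4.89990174e-01 -2.52464383e-04  7.63600431e-02] [ 11 255 167]
268 190 [0.63758807 0.06010148 0.19902343] [23 44 76]
330 290 [ 0.47400957 -0.05415039  0.01368035] [ 95  15 101]
```

```bash
cat > d.py <<'E'
from h import *
np.set_printoptions(precision=4,suppress=True)
for n in ("top","side"):
    p,d=load(n); X=cloud(n,d)
    c=np.array([.56,.003,.11]); yaw=np.radians(4)
    for it in range(4):
        dd=np.array([np.cos(yaw)*np.cos(np.pi/6),np.sin(yaw)*np.cos(np.pi/6),.5])
        e1=np.array([-np.sin(yaw),np.cos(yaw),0]); e2=np.cross(dd,e1)
        W=X-c; t=W@dd; l=W@e1; u=W@e2
        m=(d>0)&(abs(t)<.062)&(abs(l)<.022)&(u>0.004)&(u<.026)
        a,q,ang,tr,rms=cyl(X[m],(yaw,np.pi/6))
        yaw=ang[0]; c=a+q*((.56-a[0])/q[0])
    print(n,m.sum(),a,q,np.degrees(ang),tr,rms)
    # along-axis extents by all pts close to axis
    W=X-a;t=W@q;rr=np.linalg.norm(W-t[...,None]*q,axis=-1)
    m=(d>0)&(rr<.0225)&(abs(t)<.12); tt=t[m]; v=hsv(p)[...,2][m]; s=hsv(p)[...,1][m]
    for lo in np.arange(-.1,.1,.004):
        k=(tt>=lo)&(tt<lo+.004); 
        if k.any(): print("%.3f n%d V%d S%d r%.4f z%.3f"%(lo,k.sum(),np.median(v[k]),np.median(s[k]),np.median(rr[m][k]),(a+q*lo)[2]))
E
python3 d.py
```

```text
top 1232 [0.5613 0.0059 0.1072] [0.862  0.0842 0.4999] [ 5.58   29.9947] (np.float64(-0.06350288523211695), np.float64(0.0603520672711977), array([-0.0619,  0.0593])) 0.0011477116809574528
-0.084 n26 V160 S244 r0.0145 z0.065
-0.080 n37 V170 S255 r0.0138 z0.067
-0.076 n90 V105 S255 r0.0141 z0.069
-0.072 n4 V19 S20 r0.0055 z0.071
-0.068 n2 V33 S121 r0.0178 z0.073
-0.064 n33 V17 S165 r0.0197 z0.075
-0.060 n42 V32 S23 r0.0202 z0.077
-0.056 n36 V100 S20 r0.0200 z0.079
-0.052 n41 V126 S19 r0.0200 z0.081
-0.048 n41 V120 S19 r0.0203 z0.083
-0.044 n40 V124 S19 r0.0203 z0.085
-0.040 n41 V122 S19 r0.0198 z0.087
-0.036 n40 V127 S20 r0.0198 z0.089
-0.032 n40 V122 S19 r0.0197 z0.091
-0.028 n40 V126 S19 r0.0200 z0.093
-0.024 n40 V125 S20 r0.0200 z0.095
-0.020 n37 V127 S20 r0.0200 z0.097
-0.016 n43 V125 S20 r0.0197 z0.099
-0.012 n37 V126 S19 r0.0200 z0.101
-0.008 n41 V128 S20 r0.0203 z0.103
-0.004 n40 V124 S19 r0.0197 z0.105
0.000 n37 V124 S19 r0.0199 z0.107
0.004 n43 V125 S20 r0.0203 z0.109
0.008 n44 V126 S19 r0.0199 z0.111
0.012 n39 V126 S19 r0.0197 z0.113
0.016 n40 V123 S20 r0.0199 z0.115
0.020 n
[... 1528 characters left out ...]
 V213 S11 r0.0201 z0.109
0.008 n42 V206 S11 r0.0196 z0.111
0.012 n44 V207 S11 r0.0198 z0.113
0.016 n41 V206 S11 r0.0200 z0.115
0.020 n40 V207 S11 r0.0199 z0.117
0.024 n43 V208 S11 r0.0199 z0.119
0.028 n41 V211 S11 r0.0201 z0.121
0.032 n40 V212 S10 r0.0198 z0.123
0.036 n41 V208 S10 r0.0200 z0.125
0.040 n44 V209 S10 r0.0196 z0.127
0.044 n43 V211 S11 r0.0197 z0.129
0.048 n45 V203 S11 r0.0202 z0.131
0.052 n42 V210 S10 r0.0200 z0.133
0.056 n41 V203 S11 r0.0199 z0.135
0.060 n39 V205 S10 r0.0198 z0.137
0.064 n43 V211 S10 r0.0202 z0.139
0.068 n44 V109 S11 r0.0200 z0.141
0.072 n40 V36 S23 r0.0197 z0.143
0.076 n16 V39 S18 r0.0195 z0.145
0.080 n12 V75 S12 r0.0066 z0.147
0.084 n12 V87 S25 r0.0063 z0.149
```

Run:
```python
import cv2
from h import *
p,d=load('top'); cv2.imwrite('pics/t1.png',cv2.resize(p[170:310,230:370,::-1],None,fx=4,fy=4,interpolation=2))
p,d=load('side'); cv2.imwrite('pics/s1.png',cv2.resize(p[200:330,230:380,::-1],None,fx=4,fy=4,interpolation=2))
```

```text
(no output)
```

View pics/t1.png

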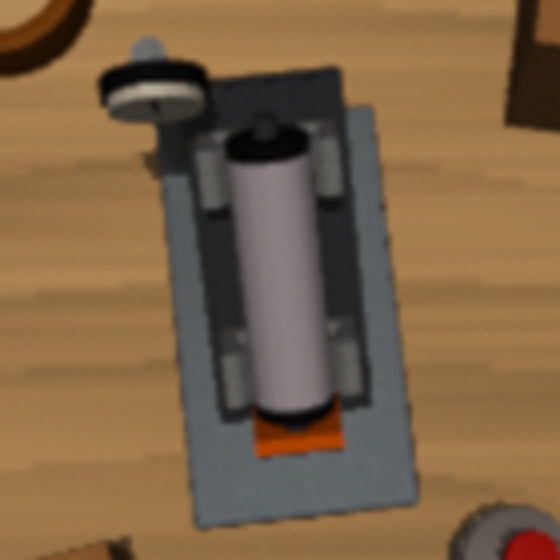

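View pics/s1.png

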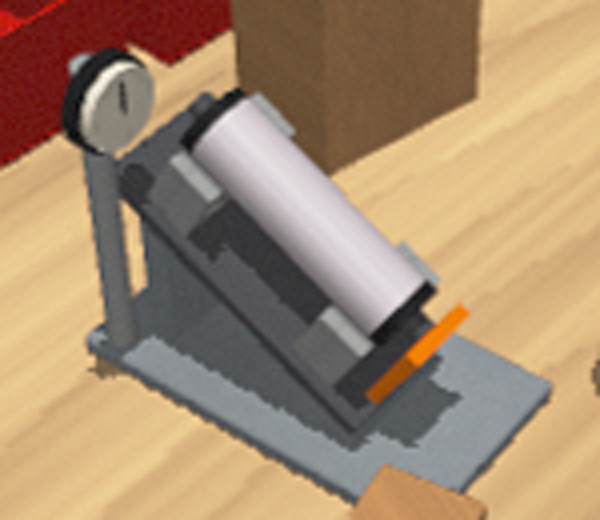

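The crops show the black roller lying along the slope, its lower stub at the orange stop and the dial up-left at crop (155,85). All fits agree with the given sizes: seat z = 0.110, pitch 30°, block rectangles 67 × 131.5 mm. Next I check the obstacles and compute the first move.

```bash
cat > g.py <<'E'
from h import *
from station import sense,r
from scipy.spatial.transform import Rotation as Ro
np.set_printoptions(precision=4,suppress=True)
def frame(yaw,tilt=0): # groove frame: x along groove, z up-normal
    return Ro.from_euler('ZY',[yaw,-tilt],degrees=True).as_matrix()
CR=frame(5.7,30); SEAT=np.array([.5655,.0070,.110])
OUT=frame(109.5); OUTP=np.array([.490,-.346,.050])
IN=frame(103.4); INP=np.array([.619,.2905,.050])
def tool(F,flip): # tool y=-groove z ; tool x = flip*groove x
    x=flip*F[:,0]; y=-F[:,2]; return np.stack([x,y,np.cross(x,y)],1)
TC=tool(CR,-1); TO=tool(OUT,1); TI=tool(IN,1)
def go(pos,R): # grasp point to pos, orientation R
    s=sense(); T=np.array(s['ee_rot']); tcp=pos+R[:,1]*r.pinch_z
    sh=T.T@(tcp-s['tcp_pos']); rv=Ro.from_matrix(T.T@R).as_rotvec()
    print('t',s['time_s'],'grasp now',s['tcp_pos']-T[:,1]*r.pinch_z,'J',s['joints'],'F',s['wrist_force'],'w',s['gripper_width'])
    print('shift',sh,np.linalg.norm(sh),'rot',rv,np.degrees(np.linalg.norm(rv)))
E
python3 - <<'E'
from g import *
print([a for a in dir(r) if a[0]!='_'])
p,d=load('top');X=cloud('top',d)
z=np.zeros((20,24))
for lo in np.arange(.3,.9,.04):
    print('%.2f'%lo,' '.join('%3d'%(1000*np.max(X[...,2][(d>0)&(abs(X[...,0]-lo-.02)<.02)&(abs(X[...,1]-y)<.02)],initial=0)) for y in np.arange(.6,-.56,-.04)))
go(SEAT+np.array([-.06,0,.25]),TC)
E
```

```text
['PlanningError', 'finish_job', 'pinch_z']
0.30   4   4   4   4   6   4  11  12   5   5   4   4   4   4   4   4   3   4   5   5   4   5   5   4  82  82  81  62  63  63
0.34   4   4 182   4   5   5  72  72  71  69  63 101 100   4   3   4   3   6   4   4   4   6   3   5  82  83  82  63  64  64
0.38   0   0 186 208   3   5  72  72  75  73  73 103 103 103   3   4   4 148 150   4   5   6   4   4   4   4   4  63  65  64
0.42   0   0 195 209   4   5  12  12  14  50  48 102 104 103  14  14  13 153 152   5   4   4  48  50  15  12   3  63  64  65
0.46   0   0 206 209   5   7   4   4   4   4   4   3   5   4  58  96  81  13   4   5   3   4  49  46  13  50  46  63  63  63
0.50   0   0 208   4   3   4   4   5   4   4   3   3   4  13 108 118  89   4   5   6   3   4  49  46  52  49   3  63  64  65
0.54   5   4   4   3   6   4  51  49  11   4   4   5   4  15 134 142  85   3   5   4   4   4   4   4  14  46   5  62  63  63
0.58   4   4   4   3   5   5  71  72  72  69  60   3   4  15 159 163 135   4   4   4   4   4   4   3  11  11   3  40  46  47
0.62 113 142 143   4   3   4  62  70  72  74  64   4   5 
[... 487 characters left out ...]
  84  78  87  72  91  90  85  84  60  90  89  87  77  82  67  90  85  76 124 213
0.82   1 158 138  91  93  93  93  93  92  92  93  92  93  93  91  93  93  92  91  92  92  92  93  93  92  92  92  92  91   0
0.86   5   0  92  40  38  38  92  93  38  38  39  38  92  93  38  40  38  93  93  38  39  39  38  91  92  39  38  38  92   0
0.90   4   0  93   8  37   9  91  93   9  38  37   8  93  94   8  37   9  93  93   8  38  37   8  93  93   8  38  10  93   0
t 0.1 grasp now [0.173  0.6    0.2142] J [ 88.7275  22.0844   0.3887  -0.024  -68.4094 -14.8164] F [ 0.1147 -1.103   0.3782] w 0.9962427196781324
shift [-0.4925 -0.1474  0.4743] 0.6995137567074708 rot [-0.1014 -0.3712  0.5175] 36.94760416698921
```

{"api": "move_arm", "payload": {
  "increments": "-1 -0.02 -0.05 0.02 0 0 0; -1 -0.05 -0.09 0.05 0 0 0; -1 -0.08 -0.12 0.08 0 -0.03 0; -1 -0.11 -0.14 0.11 0 -0.06 0; -1 -0.14 -0.15 0.14 0 -0.1 0; -1 -0.17 -0.15 0.17 0 -0.14 0; -1 -0.2 -0.15 0.2 0 -0.18 0; -1 -0.23 -0.15 0.23 0 -0.22 0"
}}

```text
time_s: 0.9
tcp_pos: [0.3307, 0.3138, 0.3465]
ee_rot: [[-0.998, -0.0, -0.059], [0.059, 0.0, -0.998], [0.0, -1.0, -0.0]]
wrist_force: [1.6, 0.4, -0.2]
gripper_width: 1.003
```

Run:
```python
from g import *
go(SEAT+np.array([-.06,0,.23]),TC)
```

```text
t 0.9 grasp now [0.3307 0.3138 0.3652] J [ 64.0051   0.7843  -5.5293  -0.0167 -83.6751  22.6214] F [ 1.5936  0.3792 -0.2195] w 1.0028128361438204
shift [-0.2018  0.0225  0.2945] 0.35774625718643455 rot [-0.0412 -0.1548  0.5227] 31.3216606836399
```

{"api": "move_arm", "payload": {
  "increments": "-1 -0.027 0 0.04 0 -0.02 0; -1 -0.055 0 0.08 -0.005 -0.04 0.06; -1 -0.085 0 0.12 -0.01 -0.06 0.14; -1 -0.11 0.005 0.16 -0.02 -0.08 0.23; -1 -0.14 0.01 0.2 -0.03 -0.1 0.32; -1 -0.165 0.015 0.24 -0.035 -0.13 0.42; -1 -0.2 0.022 0.293 -0.041 -0.155 0.522; -1 -0.202 0.022 0.294 -0.041 -0.155 0.523"
}}

```text
time_s: 1.7
tcp_pos: [0.5107, 0.0054, 0.3205]
ee_rot: [[-0.864, 0.494, 0.094], [-0.082, 0.045, -0.996], [-0.496, -0.868, 0.002]]
wrist_force: [-0.7, 1.2, -0.2]
gripper_width: 0.997
```

Run:
```python
from g import *
go(SEAT+CR[:,2]*.1,TC)
go(SEAT,TC)
```

```text
t 1.7 grasp now [0.5014 0.0046 0.3368] J [ 24.9719 -10.1931 -30.2533  14.391  -42.5655  62.1766] F [-0.6619  1.2436 -0.247 ] w 0.9974957759356765
shift [0.0573 0.1286 0.0035] 0.1408685642866134 rot [-0.0045 -0.0039  0.0041] 0.4177689397640212
t 1.7 grasp now [0.5014 0.0046 0.3368] J [ 24.9719 -10.1931 -30.2533  14.391  -42.5655  62.1766] F [-0.6619  1.2436 -0.247 ] w 0.9974957759356765
shift [0.0569 0.2286 0.003 ] 0.23562597346486427 rot [-0.0045 -0.0039  0.0041] 0.4177689397640212
```

{"api": "move_arm", "payload": {
  "increments": "-1 0.015 0.03 0.001 0 0 0; -1 0.03 0.065 0.002 -0.002 -0.002 0.002; -1 0.045 0.1 0.003 -0.004 -0.004 0.004; -1 0.057 0.13 0.003 -0.005 -0.004 0.004; -1 0.057 0.16 0.003 -0.005 -0.004 0.004; -1 0.057 0.19 0.003 -0.005 -0.004 0.004; -1 0.057 0.215 0.003 -0.005 -0.004 0.004; -1 0.057 0.215 0.003 -0.005 -0.004 0.004"
}}

```text
time_s: 2.5
tcp_pos: [0.5774, 0.0067, 0.1271]
ee_rot: [[-0.877, 0.467, 0.112], [-0.09, 0.07, -0.994], [-0.472, -0.882, -0.019]]
wrist_force: [-0.2, 0.1, 0.7]
gripper_width: 1.001
```

```bash
cat > snap.py <<'E'
import sys,cv2
from station import capture
import numpy as np
n,k=sys.argv[1],sys.argv[2]; p,d=capture(n); np.savez(f"{n}{k}.npz",p=p,d=d)
o=p[:,:,::-1]
if len(sys.argv)>3:
    a,b,c,e=map(int,sys.argv[3:7]); o=cv2.resize(o[b:e,a:c],None,fx=4,fy=4,interpolation=2)
cv2.imwrite(f"pics/{n}{k}.png",o)
E
python3 snap.py side 1 200 180 380 330
python3 - <<'E'
from g import *
go(SEAT,TC)
E
```

```text
t 2.55 grasp now [0.568  0.0055 0.1445] J [ 17.4362   9.0513 -44.831   27.3815  -9.2008  52.7138] F [0.2869 0.6159 0.0214] w 1.0018712876317146
shift [ 0.0177  0.0294 -0.0007] 0.03429808948415272 rot [0.0231 0.0022 0.0315] 2.2387161823052475
```

View pics/side1.png

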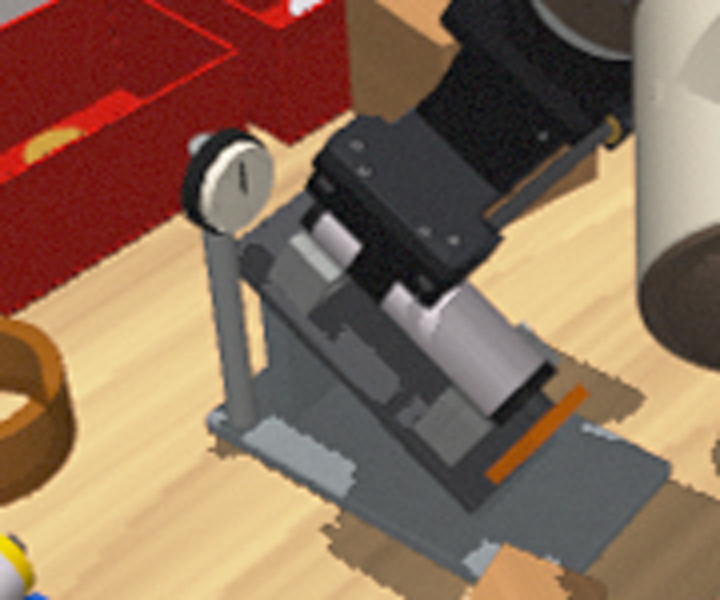

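The wrist stopped at its joint-5 limit (-9.2°), because a tool square to the 30° slope is nearly in line with the forearm. Tilting the tool about the jaw axis keeps the same grasp and frees the wrist. I'll use 15° off square for all grasps, which still leaves about 20 mm between the gripper body and the tube.

```bash
cat >> g.py <<'E'
PH=-15
_t=Ro.from_euler('z',PH,degrees=True).as_matrix()
TC=TC@_t; TO=TO@_t; TI=TI@_t
E
python3 - <<'E'
from g import *
print(TC)
go(SEAT+CR[:,2]*.035,TC)
E
```

```text
[[-0.9611  0.2575  0.0993]
 [-0.0959  0.0257 -0.9951]
 [-0.2588 -0.9659  0.    ]]
t 2.55 grasp now [0.568  0.0055 0.1445] J [ 17.4362   9.0513 -44.831   27.3815  -9.2008  52.7138] F [0.2869 0.6159 0.0214] w 1.0018712876317146
shift [ 0.0237 -0.0061 -0.0016] 0.024512828821473646 rot [ 0.0226  0.0052 -0.2303] 13.263772305055742
```

{"api": "move_arm", "payload": {
  "increments": "-1 0.008 -0.008 0 0.007 0.001 -0.07; -1 0.015 -0.008 -0.001 0.015 0.003 -0.15; -1 0.024 -0.006 -0.002 0.023 0.005 -0.23; -1 0.024 -0.006 -0.002 0.023 0.005 -0.23; -1 0.024 -0.006 -0.002 0.023 0.005 -0.23"
}}

```text
time_s: 3.05
tcp_pos: [0.5518, 0.0059, 0.1233]
ee_rot: [[-0.96, 0.261, 0.1], [-0.097, 0.026, -0.995], [-0.262, -0.965, 0.0]]
wrist_force: [-0.1, 0.7, -0.4]
gripper_width: 1.002
```

Run:
```python
from g import *
go(SEAT,TC)
```

```text
t 3.05 grasp now [0.5469 0.0054 0.1414] J [ 19.6322  11.4724 -30.7937   6.6665 -33.1252  71.0006] F [-0.1248  0.6539 -0.4401] w 1.0022342127301278
shift [-0.0097  0.0352  0.0003] 0.036511121965362874 rot [-0.0002  0.0009 -0.0038] 0.22430670821849608
```

Joint 5 is now comfortable at -33°. I go down to the grasp and close.

{"api": "move_arm", "payload": {
  "increments": "-1 -0.003 0.012 0 0 0 0; -1 -0.007 0.025 0 0 0 0; -1 -0.01 0.035 0 0 0 0; -1 -0.01 0.035 0 0 0 0; -1 -0.01 0.035 0 0 0 0"
}}

```text
time_s: 3.55
tcp_pos: [0.5708, 0.0078, 0.0911]
ee_rot: [[-0.961, 0.258, 0.1], [-0.097, 0.025, -0.995], [-0.26, -0.966, 0.001]]
wrist_force: [-0.3, -0.1, 0.6]
gripper_width: 1.005
```

```bash
python3 snap.py side 2 200 180 380 330
python3 - <<'E'
from g import *
go(SEAT,TC)
E
```

```text
t 3.6 grasp now [0.5662 0.0075 0.1097] J [ 19.0203  15.6966 -30.6898   7.1126 -29.0827  70.9525] F [-0.5067  0.8579 -0.1029] w 1.0014917066678783
shift [ 0.0007 -0.0005  0.0004] 0.0009137977152412187 rot [-0.0001  0.0009 -0.0019] 0.1206357038658849
```

View pics/side2.png

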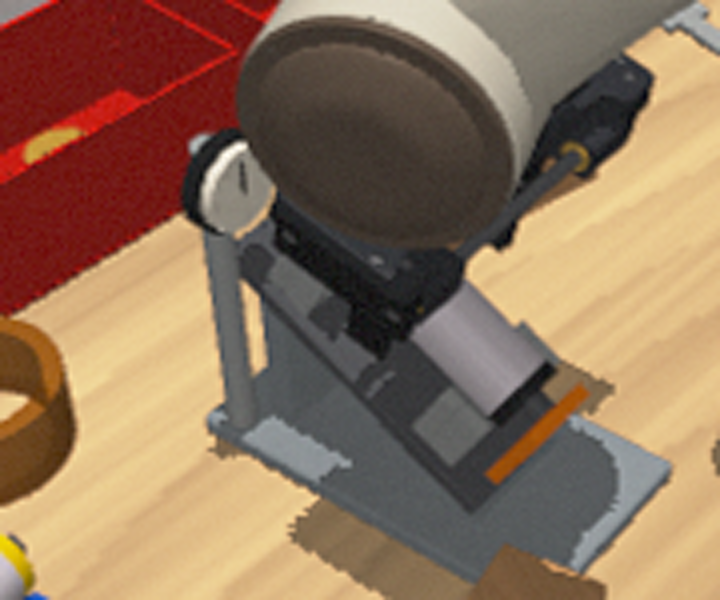

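The side picture shows the fingers straddling the roller between the V-blocks, around crop (385,330). I close now.

{"api": "move_arm", "payload": {
  "increments": "1 0 0 0 0 0 0; 1 0 0 0 0 0 0; 1 0 0 0 0 0 0; 1 0 0 0 0 0 0; 1 0 0 0 0 0 0; 1 0 0 0 0 0 0; 1 0 0 0 0 0 0; 1 0 0 0 0 0 0"
}}

```text
time_s: 4.4
tcp_pos: [0.5711, 0.0083, 0.0919]
ee_rot: [[-0.96, 0.26, 0.1], [-0.097, 0.026, -0.995], [-0.261, -0.965, -0.0]]
wrist_force: [-1.0, 1.1, 0.3]
gripper_width: 0.415
```

Run:
```python
from g import *
go(SEAT+CR[:,2]*.1,TC)
go(SEAT+np.array([-.06,-0.02,.19]),TC)
```

```text
t 4.4 grasp now [0.5662 0.0078 0.11  ] J [ 19.0422  15.6619 -30.6839   7.0862 -29.0802  70.9594] F [-0.9698  1.0776  0.2624] w 0.4151846649494607
shift [ 0.0264 -0.0969  0.0006] 0.1004102653865329 rot [ 0.0003  0.0009 -0.0026] 0.1574057642697192
t 4.4 grasp now [0.5662 0.0078 0.11  ] J [ 19.0422  15.6619 -30.6839   7.0862 -29.0802  70.9594] F [-0.9698  1.0776  0.2624] w 0.4151846649494607
shift [ 0.0107 -0.1997  0.0146] 0.20054730667231982 rot [ 0.0003  0.0009 -0.0026] 0.1574057642697192
```

{"api": "move_arm", "payload": {
  "increments": "1 0.002 -0.008 0 0 0 0; 1 0.005 -0.02 0 0 0 0; 1 0.01 -0.038 0 0 0 0; 1 0.016 -0.06 0 0 0 0; 1 0.022 -0.09 0.002 0 0 0; 1 0.022 -0.125 0.006 0 0 0; 1 0.018 -0.16 0.01 0 0 0; 1 0.014 -0.19 0.014 0 0 0"
}}

```text
time_s: 5.2
tcp_pos: [0.5081, -0.0126, 0.2741]
ee_rot: [[-0.96, 0.261, 0.1], [-0.097, 0.027, -0.995], [-0.262, -0.965, -0.0]]
wrist_force: [1.2, -0.2, -2.8]
gripper_width: 0.42
```

```bash
python3 snap.py top 3;python3 snap.py side 3
python3 - <<'E'
from g import *
go(OUTP+np.array([0,0,.22]),TO)
E
```

```text
t 5.3 grasp now [ 0.506  -0.0128  0.2958] J [ 19.2507  -1.187  -20.4206   4.3362 -55.483   74.5197] F [ 1.213   0.439  -2.5215] w 0.4198664329146027
shift [0.0604 0.0094 0.3253] 0.3309835822760745 rot [ 0.0099  1.3449 -0.4537] 81.32770277082493
```

View pics/side3.png

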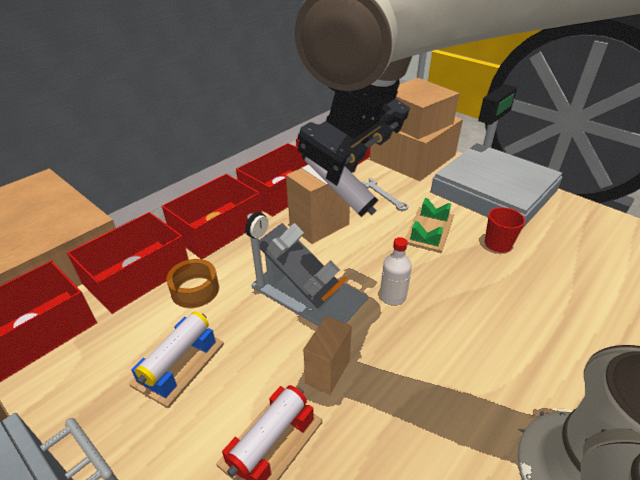

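The roller is held in the gripper at side view (340,185), clear of the cradle. I carry it to above the green saddle.

{"api": "move_arm", "payload": {
  "increments": "1 0.005 -0.005 0.03 0.001 0.11 -0.04; 1 0.012 -0.005 0.065 0.002 0.24 -0.08; 1 0.018 -0.003 0.1 0.003 0.37 -0.125; 1 0.024 0 0.135 0.004 0.51 -0.17; 1 0.03 0.002 0.165 0.005 0.64 -0.215; 1 0.036 0.004 0.2 0.006 0.77 -0.26; 1 0.042 0.006 0.23 0.007 0.9 -0.305; 1 0.048 0.007 0.26 0.008 1.03 -0.35"
}}

```text
time_s: 6.1
tcp_pos: [0.4905, -0.2759, 0.2509]
ee_rot: [[-0.598, -0.051, -0.8], [0.786, 0.155, -0.598], [0.155, -0.987, -0.053]]
wrist_force: [-0.1, -1.1, -2.3]
gripper_width: 0.415
```

Run:
```python
from g import *
go(OUTP+np.array([0,0,.12]),TO)
```

```text
t 6.1 grasp now [ 0.4914 -0.2788  0.2694] J [-17.6528  18.2873   4.976   -7.7012 -82.2813  56.1029] F [-0.0668 -1.1303 -2.2624] w 0.41527949929167474
shift [-0.0655  0.0876  0.0461] 0.11872271315068668 rot [-0.0108  0.3064 -0.0975] 18.435643040321562
```

{"api": "move_arm", "payload": {
  "increments": "1 -0.02 0 0.015 -0.003 0.1 -0.03; 1 -0.045 0.01 0.03 -0.007 0.2 -0.065; 1 -0.06 0.03 0.04 -0.01 0.306 -0.097; 1 -0.065 0.06 0.046 -0.011 0.306 -0.097; 1 -0.065 0.087 0.046 -0.011 0.306 -0.097; 1 -0.065 0.087 0.046 -0.011 0.306 -0.097; 1 -0.065 0.087 0.046 -0.011 0.306 -0.097"
}}

```text
time_s: 6.8
tcp_pos: [0.4896, -0.3407, 0.1541]
ee_rot: [[-0.329, -0.085, -0.941], [0.909, 0.24, -0.34], [0.255, -0.967, -0.002]]
wrist_force: [0.4, -0.1, -1.9]
gripper_width: 0.418
```

```bash
python3 snap.py top 4 400 180 560 360; python3 snap.py side 4 340 120 500 260
python3 - <<'E'
from g import *
go(OUTP+np.array([0,0,.01]),TO)
for n in ('top','side'):
    p,d=load(n,4);X=cloud(n,d);c=OUTP+np.array([0,0,.12]);q=OUT[:,0]
    W=X-c;t=W@q;rr=np.linalg.norm(W-t[...,None]*q,axis=-1)
    h=hsv(p)
    m=(d>0)&(rr<.035)&(abs(t)<.09)&(W[...,2]<.03)
    mw=m&(h[...,1]<60)&(h[...,2]>100)
    print(n,mw.sum(),t[mw].min() if mw.any() else 0,t[mw].max() if mw.any() else 0)
    if mw.sum()>50: print(cyl(X[mw],(np.radians(109.5),0)))
    k=m&(h[...,2]<60); print('dark t pct',np.percentile(t[k],[0,5,50,95,100]) if k.any() else '')
E
```

```text
t 6.9 grasp now [ 0.4924 -0.3457  0.1742] J [-25.4588  28.1049   6.7495 -10.5892 -79.1094  48.327 ] F [-0.0861 -0.1227 -2.543 ] w 0.41679868747021
shift [-0.0281  0.1106  0.003 ] 0.11418146551083129 rot [ 0.0033  0.0075 -0.0073] 0.6316255299499061
top 332 0.019473423406802703 0.06225393410019888
(array([ 0.4767, -0.3017,  0.1722]), array([-0.3554,  0.9346,  0.0123]), array([1.9341, 0.0123]), (np.float64(-0.026898016304942884), np.float64(0.016451295251898788), array([-0.0249,  0.0158])), np.float64(0.001156676746148152))
dark t pct [0.007  0.0625 0.0691 0.0787 0.0802]
side 491 -0.06176097692813894 0.06497955599136561
(array([ 0.4891, -0.3385,  0.1741]), array([-0.3396,  0.9405, -0.009 ]), array([ 1.9173, -0.009 ]), (np.float64(-0.0693199773058063), np.float64(0.057475689388806074), array([-0.0659,  0.0556])), np.float64(0.0012404399435817371))
dark t pct [-0.0707  0.0009  0.0695  0.0736  0.0815]
```

View pics/top4.png

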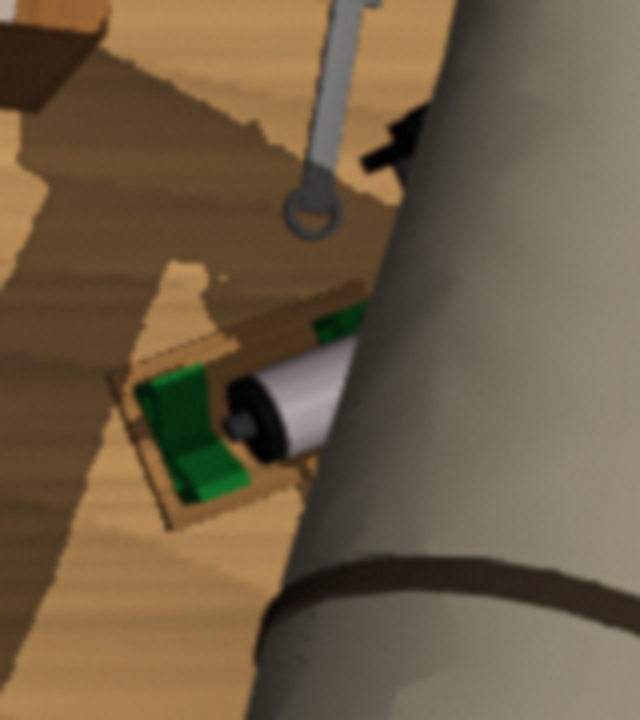

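View pics/side4.png

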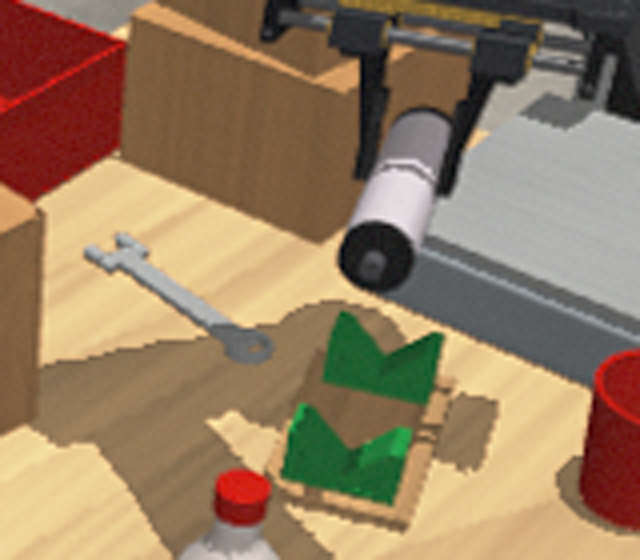

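The roller hangs level and aligned over the green V, its stub end 80 mm from the grasp as expected (side crop 375,255). I lower it.

{"api": "move_arm", "payload": {
  "increments": "1 -0.005 0.02 0.001 0.003 0.007 -0.007; 1 -0.012 0.047 0.002 0.003 0.007 -0.007; 1 -0.019 0.074 0.003 0.003 0.007 -0.007; 1 -0.025 0.098 0.003 0.003 0.007 -0.007; 1 -0.028 0.11 0.003 0.003 0.007 -0.007; 1 -0.028 0.11 0.003 0.003 0.007 -0.007; 1 -0.028 0.11 0.003 0.003 0.007 -0.007"
}}

```text
time_s: 7.6
tcp_pos: [0.4883, -0.3415, 0.0424]
ee_rot: [[-0.323, -0.086, -0.942], [0.91, 0.244, -0.334], [0.259, -0.966, -0.0]]
wrist_force: [-0.3, 0.2, -1.8]
gripper_width: 0.417
```

Run:
```python
from g import *
go(OUTP,TO)
```

```text
t 7.6 grasp now [ 0.4899 -0.346   0.0605] J [-25.6984  34.297    0.0416 -11.4368 -66.9193  50.754 ] F [-0.2791  0.2137 -1.817 ] w 0.4165003236107057
shift [-0.0027  0.0101 -0.0001] 0.010492962199228153 rot [ 0.0001  0.0005 -0.0001] 0.030471978362011397
```

{"api": "move_arm", "payload": {
  "increments": "1 -0.001 0.003 0 0 0 0; 1 -0.0015 0.006 0 0 0 0; 1 -0.002 0.008 0 0 0 0; 1 -0.0025 0.0095 0 0 0 0; 1 -0.0025 0.0095 0 0 0 0"
}}

```text
time_s: 8.1
tcp_pos: [0.4874, -0.3406, 0.0314]
ee_rot: [[-0.322, -0.088, -0.943], [0.91, 0.246, -0.334], [0.261, -0.965, 0.001]]
wrist_force: [-0.5, 0.1, 0.1]
gripper_width: 0.415
```

Run:
```python
from g import *
go(OUTP,TO)
```

```text
t 8.1 grasp now [ 0.489  -0.3452  0.0495] J [-25.6992  34.9827  -0.5043 -11.5875 -65.8522  50.9961] F [-0.4574  0.1361  0.0673] w 0.41546890871520376
shift [-0.0009 -0.0008 -0.0007] 0.0013852501109628966 rot [-0.0009 -0.0003  0.0023] 0.13990722389679555
```

{"api": "move_arm", "payload": {
  "increments": "1 0 0.001 0 0 0 0; 1 0 0.0015 0 0 0 0; 1 0 0.0015 0 0 0 0; 1 0 0.0015 0 0 0 0"
}}

```text
time_s: 8.5
tcp_pos: [0.4877, -0.3407, 0.031]
ee_rot: [[-0.323, -0.087, -0.942], [0.91, 0.245, -0.334], [0.26, -0.966, 0.0]]
wrist_force: [-0.3, 1.6, 4.3]
gripper_width: 0.419
```

```bash
python3 snap.py side 5 340 120 500 260
python3 - <<'E'
from g import *
go(OUTP,TO)
E
```

```text
t 8.55 grasp now [ 0.4893 -0.3453  0.0491] J [-25.6731  34.9845  -0.5559 -11.5699 -65.7124  51.0171] F [0.6986 0.9878 5.1052] w 0.42289200570452556
shift [-0.0007 -0.0011 -0.0004] 0.0013714928002911033 rot [-0.0003  0.0005  0.0009] 0.059590081667165735
```

View pics/side5.png

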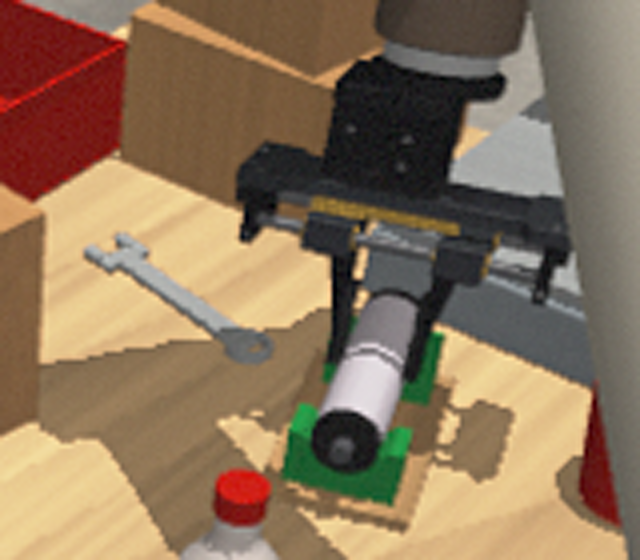

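The roller lies in both green V-blocks (side crop 345,440) with about 7 N bearing on them. I pause a little longer, then open and back off along the tool axis.

{"api": "move_arm", "payload": {
  "increments": "1 0 0 0 0 0 0; 1 0 0 0 0 0 0; -1 0 0 0 0 0 0; -1 0 0 0 0 0 0; -1 0 0 0 0 0 0; -1 0 0 0 0 0 0; -1 0 0 0 0 0 0; -1 0 0 0 0 0 0"
}}

```text
time_s: 9.35
tcp_pos: [0.4868, -0.3403, 0.0293]
ee_rot: [[-0.321, -0.089, -0.943], [0.91, 0.246, -0.334], [0.262, -0.965, 0.002]]
wrist_force: [0.8, 0.1, -0.1]
gripper_width: 0.876
```

{"api": "move_arm", "payload": {
  "increments": "-1 0 -0.01 0 0 0 0; -1 0 -0.03 0 0 0 0; -1 0 -0.06 0 0 0 0; -1 0 -0.1 0 0 0 0; -1 0 -0.14 0 0 0 0; -1 0 -0.18 0 0 0 0; -1 0 -0.22 0 0 0 0; -1 0 -0.22 0 0 0 0"
}}

```text
time_s: 10.15
tcp_pos: [0.5084, -0.3977, 0.2493]
ee_rot: [[-0.324, -0.078, -0.943], [0.913, 0.237, -0.333], [0.249, -0.968, -0.005]]
wrist_force: [-0.2, 0.8, 0.2]
gripper_width: 1.004
```

```bash
python3 snap.py side 6 340 120 500 260; python3 snap.py top 6
python3 - <<'E'
from g import *
go(INP+np.array([0,0,.2]),TI)
for n in ('top','side'):
    p,d=load(n,6);X=cloud(n,d);c=OUTP;q=OUT[:,0]
    W=X-c;t=W@q;rr=np.linalg.norm(W-t[...,None]*q,axis=-1);h=hsv(p)
    mw=(d>0)&(rr<.025)&(abs(t)<.09)&(X[...,2]>.05)&(h[...,1]<60)&(h[...,2]>90)
    print(n,mw.sum()); 
    if mw.sum()>100:
        a,q2,*o=cyl(X[mw],(np.radians(109.5),0)); print(a,q2,o, OUT.T@(a-c))
        k=(d>0)&(rr<.023)&(abs(t)<.1)&(X[...,2]>.04)&(h[...,1]<100); print(np.percentile(t[k],[0,1,99,100]))
E
```

```text
t 10.25 grasp now [ 0.5083 -0.3994  0.2615] J [-28.968   30.2456  22.5402  -9.9556 -93.5649  48.7961] F [-0.3507  0.2517 -0.3265] w 0.9993549206170612
shift [ 0.5895  0.1704 -0.3347] 0.6990074260550496 rot [-0.0267  0.1024  0.0004] 6.0602900724572
top 998
[ 0.4914 -0.3485  0.0498] [-0.3319  0.9433  0.0024] [array([1.9091, 0.0024]), (np.float64(-0.05816125678442664), np.float64(0.06524933089102822), array([-0.0567,  0.0611])), np.float64(0.0013085062199071423)] [-0.0028 -0.0005 -0.0002]
[-0.0783 -0.0667  0.0759  0.0804]
side 511
[ 0.4885 -0.3436  0.0498] [-0.3313  0.9435  0.0032] [array([1.9085, 0.0032]), (np.float64(-0.06995247324498934), np.float64(0.06328586162549071), array([-0.0659,  0.0601])), np.float64(0.0009017093795644299)] [ 0.0028  0.0007 -0.0002]
[-0.07   -0.067   0.0817  0.0831]
```

View pics/side6.png

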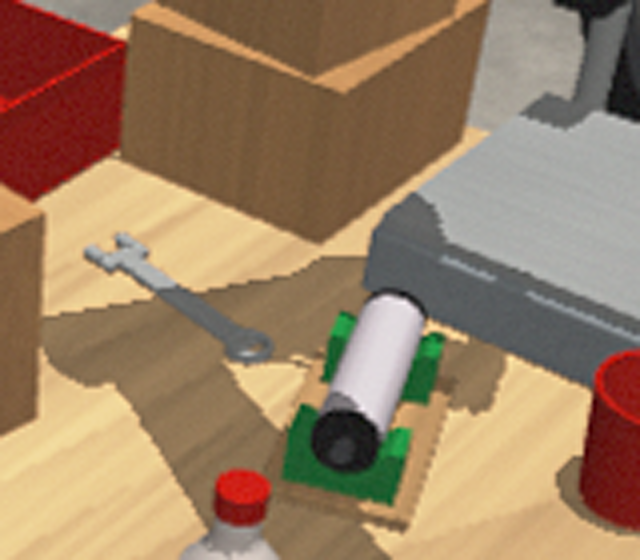

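The black roller rests seated and released in the green saddle: z 0.0498, under 1 mm off across, about 1 mm off along, from both views. Next is the blue saddle.

{"api": "move_arm", "payload": {
  "increments": "-1 0.02 -0.03 -0.015 0 0 0; -1 0.05 -0.05 -0.03 0 0.01 0; -1 0.085 -0.05 -0.05 -0.003 0.02 0; -1 0.12 -0.04 -0.07 -0.006 0.03 0; -1 0.155 -0.03 -0.09 -0.009 0.04 0; -1 0.19 -0.02 -0.11 -0.012 0.05 0; -1 0.225 -0.01 -0.13 -0.015 0.06 0; -1 0.26 0 -0.15 -0.018 0.07 0"
}}

```text
time_s: 11.05
tcp_pos: [0.5634, -0.1057, 0.3083]
ee_rot: [[-0.254, -0.074, -0.964], [0.931, 0.252, -0.264], [0.263, -0.965, 0.005]]
wrist_force: [0.2, 0.6, -0.1]
gripper_width: 1.005
```

Run:
```python
from g import *
go(INP+np.array([0,0,.2]),TI)
```

```text
t 11.05 grasp now [ 0.5647 -0.1104  0.3263] J [ -3.3441  18.5523  14.8096 -14.3122 -91.4612  18.9231] F [ 0.1836  0.5876 -0.1203] w 1.0048186526279526
shift [ 0.3393  0.1706 -0.159 ] 0.4117389170646469 rot [-0.0137  0.0312  0.0037] 1.9642009797532438
```

{"api": "move_arm", "payload": {
  "increments": "-1 0.03 0.01 -0.015 0 0 0; -1 0.07 0.025 -0.035 0 0.005 0; -1 0.115 0.045 -0.055 -0.004 0.01 0; -1 0.16 0.07 -0.075 -0.008 0.02 0.001; -1 0.205 0.095 -0.095 -0.01 0.025 0.002; -1 0.25 0.12 -0.115 -0.013 0.03 0.003; -1 0.295 0.145 -0.14 -0.014 0.031 0.004; -1 0.325 0.163 -0.153 -0.014 0.031 0.004"
}}

```text
time_s: 11.85
tcp_pos: [0.6146, 0.2653, 0.2384]
ee_rot: [[-0.225, -0.059, -0.973], [0.94, 0.25, -0.232], [0.257, -0.966, -0.001]]
wrist_force: [1.1, -0.2, 0.5]
gripper_width: 0.999
```

Run:
```python
from g import *
go(INP+np.array([0,0,.05]),TI)
go(INP,TI)
```

```text
t 11.85 grasp now [0.6158 0.2607 0.2565] J [ 29.5728  24.4411  14.1824 -14.7235 -75.932  -13.0052] F [ 1.0513 -0.1994  0.4904] w 0.9993220418420834
shift [-0.0128  0.1585 -0.01  ] 0.15930859875457837 rot [ 0.0006  0.0009 -0.002 ] 0.13142985099091228
t 11.85 grasp now [0.6158 0.2607 0.2565] J [ 29.5728  24.4411  14.1824 -14.7235 -75.932  -13.0052] F [ 1.0513 -0.1994  0.4904] w 0.9993220418420834
shift [-0.0257  0.2068 -0.0099] 0.20862512119435378 rot [ 0.0006  0.0009 -0.002 ] 0.13142985099091228
```

{"api": "move_arm", "payload": {
  "increments": "-1 -0.002 0.02 -0.004 0 0 0; -1 -0.005 0.05 -0.008 0 0 0; -1 -0.007 0.085 -0.01 0 0 0; -1 -0.01 0.12 -0.01 0 0 0; -1 -0.013 0.15 -0.01 0 0 0; -1 -0.013 0.157 -0.01 0 0 -0.002; -1 -0.013 0.157 -0.01 0 0 -0.002"
}}

```text
time_s: 12.55
tcp_pos: [0.6181, 0.2926, 0.083]
ee_rot: [[-0.225, -0.061, -0.973], [0.94, 0.251, -0.233], [0.258, -0.966, 0.001]]
wrist_force: [-0.4, -0.3, 0.7]
gripper_width: 0.998
```

```bash
python3 snap.py top 7 100 160 260 280
python3 - <<'E'
from g import *
go(INP,TI)
E
```

```text
t 12.6 grasp now [0.6205 0.2882 0.1032] J [ 31.3018  32.0433   4.9015 -16.6111 -59.0946  -9.7224] F [ 0.8091 -0.082   1.0438] w 0.9968465026590436
shift [-0.0112  0.052   0.0012] 0.053248588777096595 rot [ 0.0026  0.0016 -0.0002] 0.17597692567802525
```

View pics/top7.png

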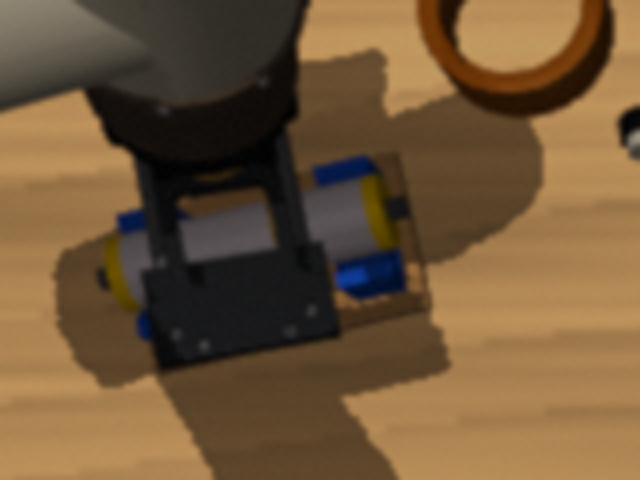

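The top crop shows the gripper centred over the yellow roller with its jaws square across it, body at (240,300). I go down.

{"api": "move_arm", "payload": {
  "increments": "-1 -0.003 0.013 0.001 0 0 0; -1 -0.006 0.03 0.001 0.002 0.001 0; -1 -0.009 0.043 0.001 0.002 0.001 0; -1 -0.011 0.052 0.001 0.002 0.001 0; -1 -0.011 0.052 0.001 0.002 0.001 0; -1 -0.011 0.052 0.001 0.002 0.001 0"
}}

```text
time_s: 13.2
tcp_pos: [0.618, 0.2956, 0.0316]
ee_rot: [[-0.224, -0.059, -0.973], [0.94, 0.252, -0.232], [0.259, -0.966, -0.001]]
wrist_force: [-0.1, -0.4, 0.6]
gripper_width: 1.003
```

{"api": "move_arm", "payload": {
  "increments": "1 0 0 0 0 0 0; 1 0 0 0 0 0 0; 1 0 0 0 0 0 0; 1 0 0 0 0 0 0; 1 0 0 0 0 0 0; 1 0 0 0 0 0 0; 1 0 0 0 0 0 0; 1 0 0 0 0 0 0"
}}

```text
time_s: 14.0
tcp_pos: [0.6173, 0.2955, 0.0318]
ee_rot: [[-0.224, -0.06, -0.973], [0.94, 0.252, -0.232], [0.259, -0.966, 0.0]]
wrist_force: [-0.8, -1.0, 0.8]
gripper_width: 0.415
```

Run:
```python
from g import *
go(INP+[0,0,.2],TI)
```

```text
t 14.0 grasp now [0.6184 0.2908 0.0499] J [ 31.4653  35.2136   2.4769 -17.7779 -53.869   -7.9481] F [-0.8152 -0.9988  0.7627] w 0.4150285661894914
shift [ 0.0515 -0.1934 -0.0004] 0.20014223217508015 rot [-0.0004  0.      0.0005] 0.03399316706596911
```

Gripped (same width as before). I lift straight up.

{"api": "move_arm", "payload": {
  "increments": "1 0.002 -0.008 0 0 0 0; 1 0.006 -0.022 0 0 0 0; 1 0.012 -0.045 0 0 0 0; 1 0.02 -0.075 0 0 0 0; 1 0.03 -0.11 0 0 0 0; 1 0.04 -0.15 0 0 0 0; 1 0.05 -0.193 0 0 0 0; 1 0.055 -0.215 0 0 0 0"
}}

```text
time_s: 14.8
tcp_pos: [0.6197, 0.2931, 0.2605]
ee_rot: [[-0.226, -0.051, -0.973], [0.939, 0.255, -0.232], [0.26, -0.966, -0.01]]
wrist_force: [0.1, 0.5, -2.4]
gripper_width: 0.409
```

Run:
```python
from g import *
go(SEAT+CR[:,2]*.17+CR[:,0]*.006,TC)
go(SEAT+np.array([-.07,.02,.2]),TC)
```

```text
t 14.8 grasp now [0.6207 0.2883 0.2785] J [ 31.4634  24.9245  17.8832 -14.4669 -78.0349 -15.5879] F [ 0.1202  0.5367 -2.429 ] w 0.40853737618456354
shift [-0.2512 -0.0507  0.1935] 0.3210931065808537 rot [ 0.0091 -1.4501  0.4237] 86.55965930879952
t 14.8 grasp now [0.6207 0.2883 0.2785] J [ 31.4634  24.9245  17.8832 -14.4669 -78.0349 -15.5879] F [ 0.1202  0.5367 -2.429 ] w 0.40853737618456354
shift [-0.2141 -0.0921  0.1774] 0.2929251592667455 rot [ 0.0091 -1.4501  0.4237] 86.55965930879952
```

{"api": "move_arm", "payload": {
  "increments": "1 -0.015 -0.015 0.012 0.001 -0.11 0.03; 1 -0.032 -0.028 0.027 0.002 -0.24 0.07; 1 -0.052 -0.04 0.043 0.003 -0.37 0.108; 1 -0.074 -0.052 0.061 0.004 -0.5 0.146; 1 -0.096 -0.062 0.08 0.005 -0.63 0.184; 1 -0.118 -0.07 0.098 0.006 -0.76 0.222; 1 -0.14 -0.077 0.116 0.006 -0.89 0.26; 1 -0.16 -0.082 0.133 0.007 -1.02 0.298"
}}

```text
time_s: 15.6
tcp_pos: [0.5287, 0.09, 0.2927]
ee_rot: [[-0.941, 0.13, -0.312], [0.319, 0.04, -0.947], [-0.111, -0.991, -0.079]]
wrist_force: [0.5, 0.4, -2.8]
gripper_width: 0.41
```

Run:
```python
from g import *
go(SEAT+np.array([-.07,.0,.19]),TC)
```

```text
t 15.6 grasp now [0.5263 0.0893 0.3112] J [ 27.9612   5.5969  -8.8217   1.6114 -67.9     43.0624] F [ 0.5092  0.4455 -2.7573] w 0.4098236302626284
shift [0.0016 0.0037 0.0879] 0.08794064153347535 rot [-0.0009 -0.4247  0.1314] 25.47309514985412
```

{"api": "move_arm", "payload": {
  "increments": "1 0 0 0.022 0 -0.11 0.03; 1 0 0 0.044 0 -0.22 0.065; 1 0.001 0.002 0.066 0 -0.33 0.1; 1 0.002 0.004 0.088 -0.001 -0.425 0.131; 1 0.002 0.004 0.088 -0.001 -0.425 0.131; 1 0.002 0.004 0.088 -0.001 -0.425 0.131"
}}

```text
time_s: 16.2
tcp_pos: [0.4999, 0.0084, 0.2814]
ee_rot: [[-0.962, 0.256, 0.093], [-0.089, 0.026, -0.996], [-0.257, -0.966, -0.002]]
wrist_force: [-0.1, -0.4, -2.1]
gripper_width: 0.411
```

Run:
```python
from g import *
go(SEAT+CR[:,2]*.06+CR[:,0]*.007,TC)
```

```text
t 16.2 grasp now [0.4951 0.0079 0.2994] J [ 22.5443  -2.117  -20.8933   5.0815 -57.034   70.5481] F [-0.1319 -0.3671 -2.0915] w 0.41108007340042296
shift [-0.0101  0.1413  0.0079] 0.14188698811276423 rot [ 0.0002 -0.0065  0.0017] 0.3864099093460583
```

{"api": "move_arm", "payload": {
  "increments": "1 -0.001 0.02 0.001 0 -0.002 0; 1 -0.003 0.05 0.003 0 -0.004 0.001; 1 -0.006 0.085 0.005 0 -0.006 0.002; 1 -0.008 0.118 0.007 0 -0.006 0.002; 1 -0.01 0.138 0.008 0 -0.006 0.002; 1 -0.01 0.141 0.008 0 -0.006 0.002; 1 -0.01 0.141 0.008 0 -0.006 0.002"
}}

```text
time_s: 16.9
tcp_pos: [0.5472, 0.0058, 0.1466]
ee_rot: [[-0.961, 0.256, 0.101], [-0.098, 0.025, -0.995], [-0.257, -0.966, 0.001]]
wrist_force: [0.2, -0.3, -2.5]
gripper_width: 0.415
```

```bash
python3 snap.py side 8 200 150 380 300; python3 snap.py top 8
python3 - <<'E'
from g import *
go(SEAT+CR[:,2]*.008+CR[:,0]*.007,TC)
c=SEAT+CR[:,2]*.06+CR[:,0]*.007; q=CR[:,0]
for n in ('top','side'):
    p,d=load(n,8);X=cloud(n,d);h=hsv(p)
    W=X-c;t=W@q;rr=np.linalg.norm(W-t[...,None]*q,axis=-1)
    mw=(d>0)&(rr<.026)&(abs(t)<.09)&(h[...,1]<60)&(h[...,2]>100)&(rr>.014)
    print(n,mw.sum())
    if mw.sum()>60: 
        a,q2,ang,*o=cyl(X[mw],(np.radians(5.7),np.pi/6)); print(a,q2,np.degrees(ang),o,'in cradle frame',CR.T@(a-SEAT),'dir',CR.T@q2)
    y=(d>0)&(rr<.026)&(abs(t)<.1)&hue(p,20,33,120,60); print('yellow t',np.percentile(t[y],[0,5,25,50,75,95,100]) if y.any() else 0)
E
```

```text
t 17.0 grasp now [0.5429 0.0055 0.1662] J [ 19.7977   9.3964 -28.9576   5.9984 -37.1361  71.6836] F [ 0.3001  0.327  -1.715 ] w 0.413373117783994
shift [-0.0119  0.0507  0.0008] 0.05205925979666454 rot [ 0.0003  0.0018 -0.0016] 0.13789111759663367
top 244
[0.5867 0.0089 0.1901] [0.852  0.0955 0.5148] [ 6.3976 30.9862] [(np.float64(-0.013435527231870841), np.float64(0.01247311974774073), array([-0.0119,  0.0112])), np.float64(0.0010929346650253623)] in cradle frame [ 0.0585 -0.0003  0.0587] dir [0.9998 0.0104 0.0172]
yellow t [0.063  0.0643 0.0672 0.0708 0.0716 0.0721 0.0727]
side 655
[0.514  0.002  0.1484] [0.8628 0.0909 0.4973] [ 6.0113 29.8234] [(np.float64(-0.028979166178155578), np.float64(0.0337323828620437), array([-0.0279,  0.0311])), np.float64(0.0012017482237464377)] in cradle frame [-0.0257  0.0002  0.0591] dir [ 1.      0.0047 -0.0031]
yellow t [-0.0696 -0.0695 -0.0682 -0.0662 -0.0644 -0.0631 -0.0628]
```

View pics/side8.png

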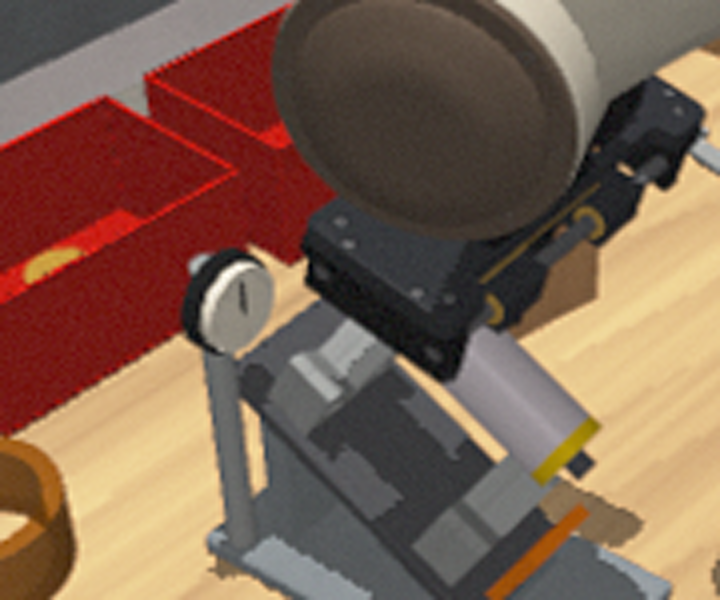

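The yellow roller hangs parallel to the groove, within 0.5 mm sideways and about 8 mm up-slope of the seat, its low end clear of the orange stop (side crop 570,460 against 540,550). I lower it.

{"api": "move_arm", "payload": {
  "increments": "1 -0.003 0.012 0 0 0 0; 1 -0.006 0.026 0 0 0 0; 1 -0.009 0.04 0.001 0 0.001 -0.001; 1 -0.012 0.049 0.001 0 0.002 -0.002; 1 -0.012 0.05 0.001 0 0.002 -0.002; 1 -0.012 0.05 0.001 0 0.002 -0.002"
}}

```text
time_s: 17.6
tcp_pos: [0.5712, 0.0067, 0.101]
ee_rot: [[-0.962, 0.254, 0.099], [-0.095, 0.025, -0.995], [-0.255, -0.967, 0.0]]
wrist_force: [0.3, -0.7, -3.1]
gripper_width: 0.412
```

Run:
```python
from g import *
go(SEAT+CR[:,0]*.007,TC); s=sense(); print('cradle frame',CR.T@(s['tcp_pos']-s['ee_rot'][:,1]*r.pinch_z-SEAT),CR.T@s['wrist_force'])
```

```text
t 17.6 grasp now [0.5664 0.0062 0.1191] J [ 18.8529  15.1036 -29.5188   6.4891 -31.1354  71.6695] F [ 0.3321 -0.7013 -3.1491] w 0.4119544463257476
shift [-0.0037  0.0067 -0.0009] 0.007728112821953507 rot [-0.0004 -0.0007  0.0038] 0.22312407985402968
cradle frame [ 0.0053 -0.0008  0.0074] [-1.3486 -0.7308 -2.8576]
```

{"api": "move_arm", "payload": {
  "increments": "1 -0.001 0.003 -0.0005 0 0 0; 1 -0.0015 0.005 -0.0008 0 0 0; 1 -0.002 0.0065 -0.0008 0 0 0.002; 1 -0.002 0.0065 -0.0008 0 0 0.002; 1 -0.002 0.0065 -0.0008 0 0 0.002"
}}

```text
time_s: 18.1
tcp_pos: [0.5745, 0.008, 0.0956]
ee_rot: [[-0.961, 0.256, 0.099], [-0.095, 0.026, -0.995], [-0.258, -0.966, -0.0]]
wrist_force: [-1.1, -0.2, -2.3]
gripper_width: 0.407
```

```bash
cat > st.py <<'E'
from g import *
s=sense(); print(s['time_s'],'cradle frame',CR.T@(s['tcp_pos']-s['ee_rot'][:,1]*r.pinch_z-SEAT),'F cradle',CR.T@s['wrist_force'],'w',s['gripper_width'])
E
python3 st.py
```

```text
18.1 cradle frame [0.0055 0.0001 0.0011] F cradle [-2.1593 -0.1324 -1.4108] w 0.40657154174171534
```

{"api": "move_arm", "payload": {
  "increments": "1 -0.0002 0.001 0 0 0 0; 1 -0.0004 0.002 0 0 0 0; 1 -0.0004 0.002 0 0 0 0; 1 -0.0004 0.002 0 0 0 0"
}}

```text
time_s: 18.5
tcp_pos: [0.5748, 0.008, 0.0953]
ee_rot: [[-0.962, 0.256, 0.099], [-0.096, 0.025, -0.995], [-0.258, -0.966, 0.0]]
wrist_force: [-8.7, 2.0, 9.2]
gripper_width: 0.411
```

```bash
python3 st.py
```

```text
18.5 cradle frame [0.0056 0.0001 0.0007] F cradle [-2.7105  2.8158 12.2409] w 0.411466871830543
```

It bears on the groove with about 12 N. I ease off slightly and slide it down-slope in small steps until it meets the stop.

{"api": "move_arm", "payload": {
  "increments": "1 0.001 -0.0006 0 0 0 0; 1 0.002 -0.0003 0 0 0 0; 1 0.003 0 0 0 0 0; 1 0.003 0 0 0 0 0"
}}

```text
time_s: 18.9
tcp_pos: [0.5747, 0.0085, 0.0949]
ee_rot: [[-0.96, 0.261, 0.1], [-0.096, 0.027, -0.995], [-0.263, -0.965, -0.001]]
wrist_force: [-1.4, 0.8, 6.3]
gripper_width: 0.413
```

```bash
python3 st.py
```

```text
18.9 cradle frame [0.0053 0.0005 0.0003] F cradle [2.0181 0.9541 6.1475] w 0.4127253413044044
```

{"api": "move_arm", "payload": {
  "increments": "1 0.001 -0.0003 0 0 0 0; 1 0.002 0 0 0 0 0; 1 0.003 0.0003 0 0 0 0; 1 0.003 0.0003 0 0 0 0"
}}

```text
time_s: 19.3
tcp_pos: [0.5714, 0.0082, 0.0929]
ee_rot: [[-0.96, 0.26, 0.099], [-0.096, 0.027, -0.995], [-0.261, -0.965, -0.001]]
wrist_force: [1.7, 4.3, 4.8]
gripper_width: 0.414
```

```bash
python3 st.py; python3 snap.py side 9 200 150 380 300
```

```text
19.3 cradle frame [0.0014 0.0006 0.0003] F cradle [4.2305 4.0976 3.0771] w 0.41399204066111556
```

View pics/side9.png

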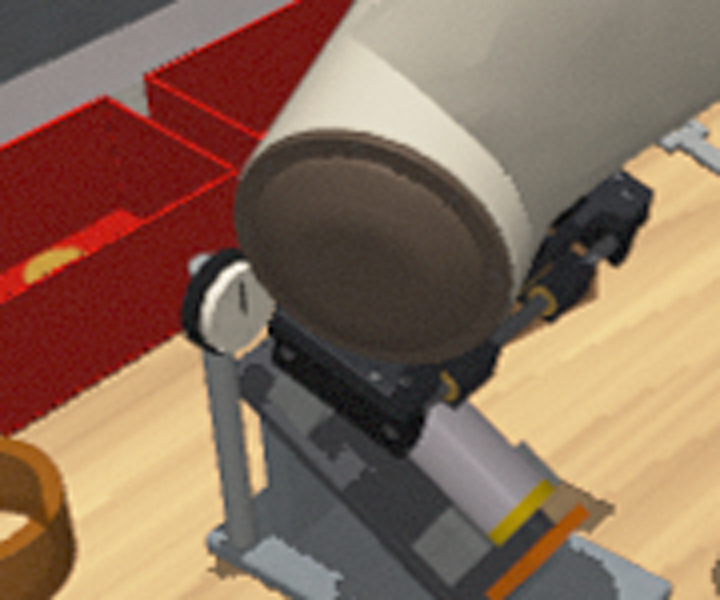

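{"api": "move_arm", "payload": {
  "increments": "1 0.001 0 0 0 0 0; 1 0.002 0.0004 0 0 0 0; 1 0.002 0.0004 0 0 0 0; 1 0.002 0.0004 0 0 0 0"
}}

```text
time_s: 19.75
tcp_pos: [0.5696, 0.008, 0.0919]
ee_rot: [[-0.96, 0.26, 0.1], [-0.096, 0.027, -0.995], [-0.261, -0.965, -0.001]]
wrist_force: [3.3, 5.0, 5.4]
gripper_width: 0.413
```

```bash
python3 st.py
```

```text
19.75 cradle frame [-0.0006  0.0006  0.0003] F cradle [6.0061 4.656  2.802 ] w 0.4130840060937333
```

{"api": "move_arm", "payload": {
  "increments": "1 0.001 0 0 0 0 0; 1 0.002 0.0004 0 0 0 0; 1 0.002 0.0004 0 0 0 0; 1 0.002 0.0004 0 0 0 0"
}}

```text
time_s: 20.15
tcp_pos: [0.5696, 0.008, 0.0919]
ee_rot: [[-0.959, 0.264, 0.1], [-0.096, 0.027, -0.995], [-0.265, -0.964, -0.001]]
wrist_force: [7.4, 2.2, 3.3]
gripper_width: 0.407
```

```bash
python3 st.py;  python3 snap.py side 10 200 150 380 300; python3 snap.py top 10
cat > chk.py <<'E'
import sys
from g import *
k=sys.argv[1]
c=SEAT; q=CR[:,0]
for n in ('top','side'):
    p,d=load(n,k);X=cloud(n,d);h=hsv(p)
    W=X-c;t=W@q;rr=np.linalg.norm(W-t[...,None]*q,axis=-1)
    m=(d>0)&(rr<.0235)&(abs(t)<.11)
    mw=m&(h[...,1]<60)&(h[...,2]>100)&(rr>.012)&(W@CR[:,2]>0)
    if mw.sum()>60: 
        a,q2,ang,*o=cyl(X[mw],(np.radians(5.7),np.pi/6)); print(n,mw.sum(),np.degrees(ang),o[1],'cradle frame',CR.T@(a-SEAT),'dir',CR.T@q2)
    y=m&hue(p,20,33,120,60); print('yellow t',np.percentile(t[y],[0,5,25,50,75,95,100]) if y.any() else 0, 'lo',np.percentile(t[y&(t<0)],[0,50,100]) if (y&(t<0)).any() else 0)
    o=m&hue(p,5,16,200,100)&(t<-.06); print('orange t',np.percentile(t[o],[0,50,90,100]) if o.any() else 0)
E
python3 chk.py 10
```

```text
20.15 cradle frame [-0.0007  0.0006  0.0004] F cradle [ 8.2011  1.4817 -0.9811] w 0.40694785123735
top 190 [ 6.5936 32.4553] 0.0012112605459571961 cradle frame [ 0.0515 -0.001  -0.0003] dir [0.999  0.0132 0.0429]
yellow t [0.0601 0.0624 0.0654 0.0692 0.0701 0.0706 0.0736] lo 0
orange t 0
side 529 [ 5.7526 30.0753] 0.0011743939021260901 cradle frame [-0.0348  0.0004  0.0005] dir [1.     0.0008 0.0013]
yellow t [-0.0707 -0.0705 -0.0691 -0.0671 -0.0651 -0.0637 -0.0635] lo [-0.0707 -0.0671 -0.0635]
orange t [-0.0871 -0.084  -0.0813 -0.0813]
```

View pics/side10.png

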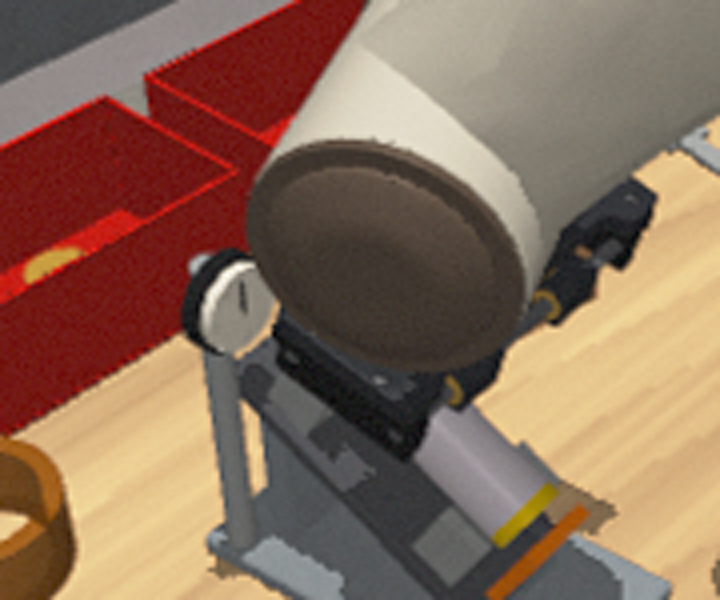

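{"api": "move_arm", "payload": {
  "increments": "1 0.001 0.0008 0 0 0 0; 1 0.002 0.0014 0 0 0 0; 1 0.002 0.0014 0 0 0 0; 1 0.002 0.0014 0 0 0 0; 1 0.002 0.0014 0 0 0 0"
}}

```text
time_s: 20.75
tcp_pos: [0.5697, 0.0081, 0.0919]
ee_rot: [[-0.958, 0.267, 0.101], [-0.097, 0.028, -0.995], [-0.269, -0.963, -0.001]]
wrist_force: [7.1, 1.1, 8.3]
gripper_width: 0.408
```

```bash
python3 st.py
```

```text
20.75 cradle frame [-0.0007  0.0007  0.0003] F cradle [10.4031  0.4239  3.6084] w 0.4083822851852383
```

The tool has stopped moving while the down-slope force rises to 10 N, and the depth view puts the axle end on the stop. I relax half the push, pause and release.

{"api": "move_arm", "payload": {
  "increments": "1 -0.001 0 0 0 0 0; 1 -0.002 0 0 0 0 0; 1 -0.002 0 0 0 0 0; 1 -0.002 0 0 0 0 0"
}}

```text
time_s: 21.15
tcp_pos: [0.5697, 0.008, 0.0918]
ee_rot: [[-0.959, 0.264, 0.1], [-0.096, 0.027, -0.995], [-0.265, -0.964, -0.001]]
wrist_force: [2.1, 3.2, 12.4]
gripper_width: 0.413
```

```bash
python3 st.py
```

```text
21.15 cradle frame [-0.0007  0.0006  0.0002] F cradle [8.2733 2.9455 9.545 ] w 0.41277525837673396
```

{"api": "move_arm", "payload": {
  "increments": "1 0 0 0 0 0 0; 1 0 0 0 0 0 0; -1 0 0 0 0 0 0; -1 0 0 0 0 0 0; -1 0 0 0 0 0 0; -1 0 0 0 0 0 0; -1 0 0 0 0 0 0; -1 0 0 0 0 0 0"
}}

```text
time_s: 21.95
tcp_pos: [0.5658, 0.0068, 0.0881]
ee_rot: [[-0.962, 0.255, 0.098], [-0.095, 0.025, -0.995], [-0.256, -0.967, 0.0]]
wrist_force: [-0.4, 0.6, -0.2]
gripper_width: 0.872
```

```bash
python3 st.py; python3 snap.py side 11 200 150 380 300; python3 chk.py 11 2>/dev/null | tail -4
python3 - <<'E'
from g import *
print(TC.T@CR[:,2])
E
```

```text
21.95 cradle frame [-0.0058 -0.0002 -0.0011] F cradle [-0.3976  0.6324 -0.0091] w 0.8717342470071464
[ 0.2588 -0.9659  0.    ]
```

{"api": "move_arm", "payload": {
  "increments": "-1 0 0 0 0 0 0; -1 0.002 -0.008 0 0 0 0; -1 0.006 -0.023 0 0 0 0; -1 0.012 -0.045 0 0 0 0; -1 0.02 -0.075 0 0 0 0; -1 0.03 -0.112 0 0 0 0; -1 0.04 -0.15 0 0 0 0; -1 0.05 -0.19 0 0 0 0"
}}

```text
time_s: 22.8
tcp_pos: [0.4682, -0.0028, 0.261]
ee_rot: [[-0.962, 0.256, 0.099], [-0.095, 0.026, -0.995], [-0.257, -0.966, -0.0]]
wrist_force: [0.2, 0.6, -0.2]
gripper_width: 1.0
```

{"api": "move_arm", "payload": {
  "increments": "-1 0.02 -0.02 0.04 0 0 0; -1 0.04 -0.03 0.08 0 0 0; -1 0.05 -0.03 0.12 0 0 0; -1 0.05 -0.03 0.16 0 0 0; -1 0.05 -0.03 0.16 0 0 0; -1 0.05 -0.03 0.16 0 0 0"
}}

```text
time_s: 23.4
tcp_pos: [0.4291, -0.1681, 0.2757]
ee_rot: [[-0.962, 0.256, 0.096], [-0.093, 0.025, -0.995], [-0.258, -0.966, -0.0]]
wrist_force: [-0.0, -0.7, -0.5]
gripper_width: 1.004
```

```bash
python3 st.py; python3 snap.py side 12; python3 snap.py top 12; python3 chk.py 12
python3 - <<'E'
from g import *
p,d=load('side',12); cv2.imwrite('pics/s12c.png',cv2.resize(p[200:330,230:380,::-1],None,fx=4,fy=4,interpolation=2))
E
```

```text
23.4 cradle frame [-0.0449 -0.1607  0.2381] F cradle [-0.2977 -0.6618 -0.3757] w 1.0040099906145536
top 1096 [ 5.8043 29.8937] 0.0011548605331044718 cradle frame [ 0.0017 -0.0007 -0.0004] dir [ 1.      0.0016 -0.0019]
yellow t [-0.0781 -0.0688 -0.064   0.0659  0.0698  0.0705  0.074 ] lo [-0.0781 -0.0662 -0.0617]
orange t [-0.0878 -0.081  -0.0794 -0.0783]
side 1182 [ 5.9254 29.9766] 0.001196661497606529 cradle frame [-0.001   0.0004  0.0004] dir [ 1.      0.0034 -0.0004]
yellow t [-0.0707 -0.0704 -0.0676 -0.0637  0.0652  0.0683  0.0733] lo [-0.0707 -0.0671 -0.0636]
orange t [-0.088  -0.084  -0.0813 -0.0813]
```

View pics/s12c.png

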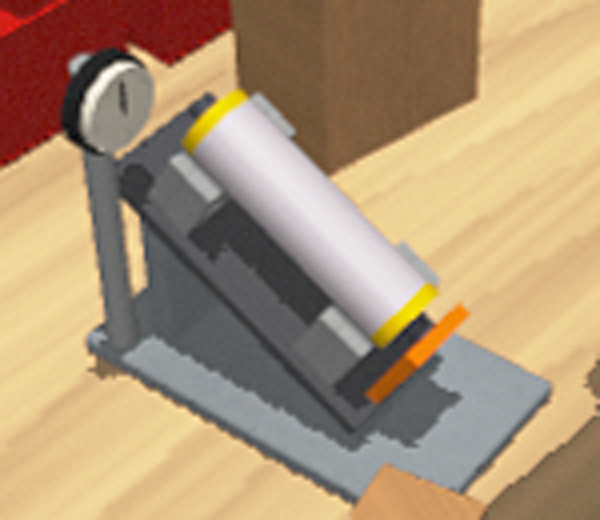

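View pics/top12.png

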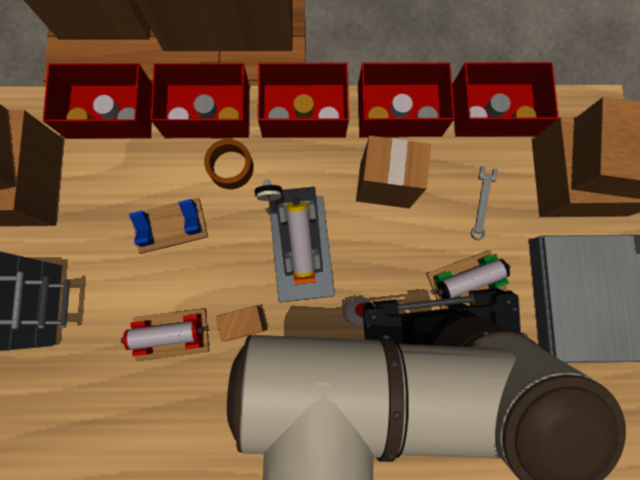

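The yellow roller is seated in the cradle with its low end at the stop (crop 410,340), and the black roller is in the green saddle. The bottle, cartons, wrench, tape and red roller are where they started. The arm is clear and the wrist force is about 0, so I hand in.

Run:
```python
from station import r,sense
print(r.finish_job(), sense()['time_s'])
```

```text
the job is handed in; nothing more can be done
the job is handed in; nothing more can be done
```

Both rollers are placed and released, and the job was handed in at about 23.5 s of the 72 s allowed; no verdict was reported.

- **Black-capped roller:** It lies in the green saddle. After release, both cameras gave its height as 0.0498 m against 0.050 m, with under 1 mm error across the groove and about 1 mm along it. It bore on the blocks with roughly 7 N while still held.
- **Yellow-capped roller:** It lies in the sloping cradle, under 1 mm off the groove line and within 0.4° of it. I lowered it about 5 mm short, where it bore with about 12 N. I then slid it down until the tool stopped moving while the down-slope force rose to 10 N. The side-view depth puts its axle end about 0.6 mm from the orange stop's face.
- **Everything else:** In the last top picture the red roller, bottle, cartons, wrench and tape look unmoved. I judged this by eye and did not measure it. The arm was clear, with wrist force within sensor noise.

**What disagreed:**
- My first approach, square to the slope, ran into the joint-5 limit, so all grasps were made tilted 15° about the jaw axis.
- The two cameras differed by 1–3 mm along the grooves.
- The gripper read about 36 mm on the 40 mm tubes.

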